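Feel out a tube adapter's blind bore and hold it bore-up

TASK

Pick the orange tube adapter up from its rest and find its blind hole by feel: slide it over the brass gauge pin until the pin touches the bottom of the hole. Then draw it off, turn it so that the hole faces straight up, ready to take a tube, and finish while still holding it like that in the gripper, still, at least 20 cm above the bench and touching nothing else. Leave the other things on the bench where they are.

Things in the scene. Friction and masses are not known exactly. Their poses are not given: they have to be found in the camera images.
- adapter_mid (a point): Centre, on the axis, of the loose orange plastic adapter: a round rod 36 mm across, 80 mm long, 77 to 154 g. One end has a blind hole 19 mm across and 40 mm deep, so to mid-length; the other end is solid. Its x axis runs lengthwise and points out of the end with the hole. It starts level on the rest, its axis 85 mm above the bench, the hole facing left, right or away from the robot.
- bore_mouth (a point): Centre of the open mouth of the adapter's hole, 40 mm from adapter_mid along its x axis.
- bore_floor (a point): Centre of the bottom of the hole (same place as adapter_mid), x axis out of the hole.
- rest: Fixed low stand that the adapter lies on: black foot 90 x 75 x 10 mm, and on it an upright with an aluminium V-groove 50 mm long (along its x axis) and 33 mm wide, narrower than the adapter, so that fingers can pass down either side of it. The adapter's ends overhang it by 15 mm. Origin at the centre of the foot's underside; the groove runs along x.
- gauge: Fixed steel gauge stand: foot 80 x 90 x 14 mm, upright 16 x 22 mm and 96 mm high at its centre, with a level brass pin 10 mm in diameter, its axis 90 mm above the bench. Origin at the centre of the foot's underside; the pin points along its x axis, roughly to the robot's left (+y), and is free for 70 mm from the face of the upright.
- pin_tip (a point): Centre of the free end of the brass pin, 78 mm out from the gauge's origin along x and 90 mm above the bench. Its x axis points out of the tip, along the pin.
- beaker: Bystander: clear glass beaker 68 mm across, 85 mm high, origin under its centre.
- bottle: Bystander: amber bottle with blue cap, 60 mm across, 150 mm high, origin under its centre.
- jar: Bystander: clear jar with white cap, 64 mm across, 75 mm high, origin under its centre.
- dish: Bystander: flat clear covered dish 88 mm across, 15 mm high, origin under its centre.
- spatula: Bystander: steel lab spoon with a brown handle, about 200 mm long, lying flat on the bench.
Not all that is in view belongs to the job. Of the things that look like the part that bears adapter_mid, the middle-sized one is meant.

How it is judged:
By the outcome, as a careful person would: the job done as asked, in the order asked, and still so for the second after the job is handed in, while the arm keeps its last pose, push and grip.
It also fails if it takes over 48 s, if anything falls off the work surface, if the arm or the gripper's body presses on something with over 40 N, if the wrist force passes 120 N, or if a joint passes its speed limit or range.

ROBOT

A 7-joint arm with a two-finger parallel gripper is mounted at the origin on the work surface. World frame = base frame: x ahead of the robot, y to its left, z up, the work surface at z = 0. Lengths are in m, angles in degrees, forces in N, time in s.
With the tool pointing down it reaches from about 0.425 to 0.95 m from the base axis. Payload 4.7 kg.
Tool frame: the origin (TCP) lies between the finger pads; the fingertips stand robot.tcp_to_tips ahead of it and the grasp point (between the pads) lies 5 mm behind it (robot.tcp_to_tips is the distance from the TCP to the fingertips, in m); z points along the fingers, y is the direction in which the jaws open and shut (so a half turn about z gives the same grasp; the last joint's range is limited). The gripper opens to 87 mm and grips with 3 to 60 N. Pads are 19 mm wide; open, the fingers measure 117 mm over their backs; the gripper's body (75 mm by 190 mm) begins 51 mm behind the grasp point.
Start: joints at [74.032, 26.849, -2.785, 87.806, 1.381, 65.374, -4.715], TCP at [0.167, -0.654, 0.237] pointing down, gripper open.
Joint ranges: [-148.3, 148.3], [-19.14, 114.17], [-79.39, 73.82], [5.75, 140.21], [-59.74, 239.74], [12.07, 113.84], [-152.46, 152.46]. Speed limits (degrees/s): [147.25, 147.25, 180, 180, 180, 180, 180].

INTERFACE

Orientations are given as a 3x3 rotation matrix whose columns are the frame's x, y, z axes.
In Python, from station import robot gives the robot as it stands.
- The arm moves only by the tool step_arm, never from a script. Its argument "series" is a list of rows, each an object with "fingers": the closure, from 0 (fully open) to 1 (shut); "linear": the shift along the tool's x, y, z each as a share of 0.02 m, from -1 to 1, a list of three; "spin": the turn about the tool's z as a share of 0.15 rad, from -1 to 1. A call has 1 to 5 rows; each row shifts and turns the pose as measured when the row begins, along the tool's axes as they then stand; what a row does not reach is not made up. A row lasts 1/8 s, in which the tool goes at most 62.5 mm and 10.7 degrees, less where a joint would pass 70% of its speed; a pose out of reach is approached as far as the arm can. A call with a number of a shift or a turn outside -1 to 1 is refused whole. A call with a gripper value outside its range is refused whole. The fingers move at their own pace and stop on an object; "grip_force" is the grip in N (left out, the last holds). Time passes only in rows, so rows that do not move let the fingers close. It gives the time, the measured TCP pose, the force and the opening at its end, in the units of the state.
- robot.sense(): the state, without advancing time (a new reading comes with each control period).
- robot.read_camera(name): name is "scene" or "top" or "wrist"; returns the picture (384x512x3 uint8, blue, green, red); there is no depth.
- robot.camera_params(name): a dict with "mtx" (3x3 intrinsics, pixels), "dist_coeffs" ([k1, k2, p1, p2, k3] as OpenCV has them; the pictures are not rectified), "world_from_camera" (4x4, takes a point from camera to world coordinates). Camera axes: x right, y down, z forward; pixel columns grow to the right and rows downward; lengths in m; the calibration is good to about 2 mm. A picture is of the moment at which its call begins: read the wrist's pose just before it. camera_params takes no time and is no camera call; for the wrist camera it gives the pose at the moment of the call.
- robot.finish_job(): hands the job in, once; it reports no verdict.
Trained networks look in the newest picture that a camera, given by its name, has taken for a name from the list of things; names that differ only in an ending like _2 or _b are one class to them, and where a whole thing is asked for, a point or a joint stands for the part that bears it (a point fixed in the world has none). Each returns a list of dicts, best first, with "confidence" (0 to 1); they miss things now and then, are a little off and sometimes report something else, mostly with a low value. They report only what shows in the picture. A call takes as long as a camera call. They do not tell look-alikes from the thing itself.
- robot.look_for(target, camera): "centre" ([x, y, z] in m, in the coordinates of the camera as it stood for that picture, good to about 4 mm: the middle of the surface that is visible of it).
- robot.mark_of(target, camera): "centre" ([x, y, z] in m, in the coordinates of the camera as it stood for that picture, good to about 4 mm: a listed point, or the origin of a listed thing).
The state is a dict: "time": time; "qpos": joint angles; "qd": joint speeds; "joint_torque": joint torques, N m; "tcp_pos": TCP position; "tool_rot": TCP orientation; "force": force on the tool from outside, world axes, zero at the start; "wrist_torque": the same for the moment, N m; "grip_width": finger opening in m.
Only numpy, scipy, OpenCV 4.12 (cv2) and the standard library are available. Lean on these libraries where they do the work, as an engineer would, in place of code of your own. Each camera call takes 0.05 s, during which the arm holds its last target.

## Working session

There is one attempt and no reset: what is moved stays moved. The work goes in short steps, Python scripts to look and compute and a tool call to move; the robot and the scene stay as the last step left them, time stands still between calls to the robot, and variables do not carry over. Pictures are saved under pics/ and viewed, and the job is handed in when it is done.

Besides the shell and the picture viewer there is one more tool, called after "Emit:" by a JSON object that holds its "fn" and its "kwargs". step_arm: Moves the arm, as the interface text tells. Its arguments: {"type":"object","properties":{"series":{"type":"array"},"grip_force":{"type":"number"}},"required":["series"]}

```bash
ls; mkdir -p pics
cat > h.py <<'E'
import numpy as np, cv2
from station import robot
def snap(cam,fn):
    P=robot.camera_params(cam); im=robot.read_camera(cam); cv2.imwrite('pics/'+fn,im); return im,P
def w(P,c): return (np.array(P['world_from_camera'])@np.r_[c,1])[:3]
def ray(P,uv):
    n=cv2.undistortPoints(np.array([[uv]],float),np.array(P['mtx']),np.array(P['dist_coeffs']))[0,0]
    T=np.array(P['world_from_camera']); d=T[:3,:3]@np.r_[n,1]; return T[:3,3],d/np.linalg.norm(d)
def atz(P,uv,z):
    o,d=ray(P,uv); return o+d*(z-o[2])/d[2]
def proj(P,X):
    T=np.linalg.inv(np.array(P['world_from_camera']));r=cv2.Rodrigues(T[:3,:3])[0]
    return cv2.projectPoints(np.array(X,float).reshape(-1,1,3),r,T[:3,3],np.array(P['mtx']),np.array(P['dist_coeffs']))[0].reshape(-1,2)
E
python3 - <<'E'
from h import *
print(robot.sense()['tool_rot'],robot.tcp_to_tips)
for c in ('scene','top'):
    im,P=snap(c,c+'0.png')
    for t in ['adapter_mid','bore_mouth','gauge','pin_tip','rest','beaker','bottle','jar','dish','spatula']:
        for d in robot.mark_of(t,c)[:4]: 
            X=w(P,d['centre']);print(c,t,round(d['confidence'],2),X.round(3),proj(P,X)[0].round())
print(robot.sense()['time'])
E
```

```text
pics
[[ 9.68956905e-01  2.47229057e-01 -5.56777465e-04]
 [ 2.47229677e-01 -9.68954953e-01  1.94555741e-03]
 [-5.84939567e-05 -2.02281320e-03 -9.99997952e-01]] 0.014
scene adapter_mid 0.85 [ 0.503 -0.198  0.086] [195. 212.]
scene adapter_mid 0.65 [ 0.646 -0.288  0.023] [199. 273.]
scene adapter_mid 0.6 [ 0.363 -0.18   0.015] [179. 195.]
scene adapter_mid 0.21 [ 0.502 -0.192 -0.001] [200. 227.]
scene bore_mouth 0.77 [ 0.65  -0.233  0.028] [216. 263.]
scene bore_mouth 0.73 [ 0.517 -0.159  0.086] [209. 208.]
scene bore_mouth 0.69 [ 0.331 -0.189  0.015] [171. 190.]
scene bore_mouth 0.63 [0.669 0.011 0.   ] [284. 227.]
scene gauge 0.9 [ 0.51   0.14  -0.001] [281. 178.]
scene pin_tip 0.7 [ 0.504 -0.192  0.001] [200. 227.]
scene pin_tip 0.57 [0.511 0.222 0.084] [300. 150.]
scene pin_tip 0.26 [ 0.497 -0.19   0.087] [196. 209.]
scene rest 0.56 [ 0.505 -0.193 -0.   ] [200. 227.]
scene beaker 0.86 [ 0.772  0.052 -0.002] [316. 243.]
scene bottle 0.7 [ 0.589  0.496 -0.002] [365. 146.]
scene jar 0.63 [ 0.543 -0.538 -0.002] [105. 302.]
scene dish 0.69 [0.667 0.013 0.   ] [284. 227.]
scene spatula 0.
[... 216 characters left out ...]
id 0.46 [ 0.365 -0.178  0.015] [303. 243.]
top bore_mouth 0.73 [ 0.505 -0.194  0.083] [311. 203.]
top bore_mouth 0.68 [ 0.657 -0.233  0.024] [320. 160.]
top bore_mouth 0.53 [ 0.516 -0.158  0.09 ] [300. 200.]
top bore_mouth 0.51 [ 0.332 -0.185  0.009] [305. 253.]
top gauge 0.88 [0.511 0.141 0.003] [213. 201.]
top pin_tip 0.67 [0.505 0.222 0.091] [185. 202.]
top rest 0.6 [ 0.505 -0.192 -0.001] [307. 204.]
top beaker 0.55 [0.776 0.049 0.001] [240. 127.]
top bottle 0.71 [0.586 0.491 0.001] [116. 179.]
top jar 0.83 [ 0.544 -0.532 -0.001] [403. 193.]
top jar 0.72 [0.59  0.49  0.002] [116. 178.]
top dish 0.84 [ 0.67   0.012 -0.001] [250. 157.]
top spatula 0.76 [ 0.369 -0.457  0.001] [382. 243.]
1.1
```

```bash
python3 -c "
import cv2
a=cv2.imread('pics/scene0.png');cv2.imwrite('pics/s0c.png',cv2.resize(a[130:330,60:400],None,fx=2.3,fy=2.3,interpolation=2))
a=cv2.imread('pics/top0.png');cv2.imwrite('pics/t0c.png',cv2.resize(a[100:300,90:430],None,fx=2.3,fy=2.3,interpolation=2))"
```

```text
(no output)
```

View pics/s0c.png

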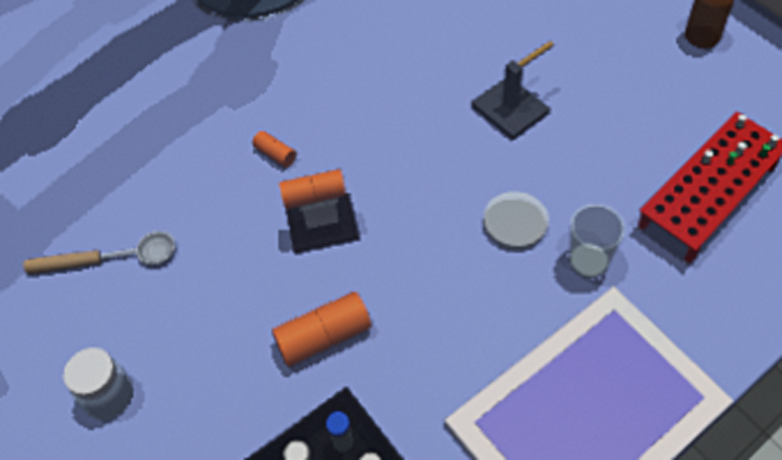

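View pics/t0c.png

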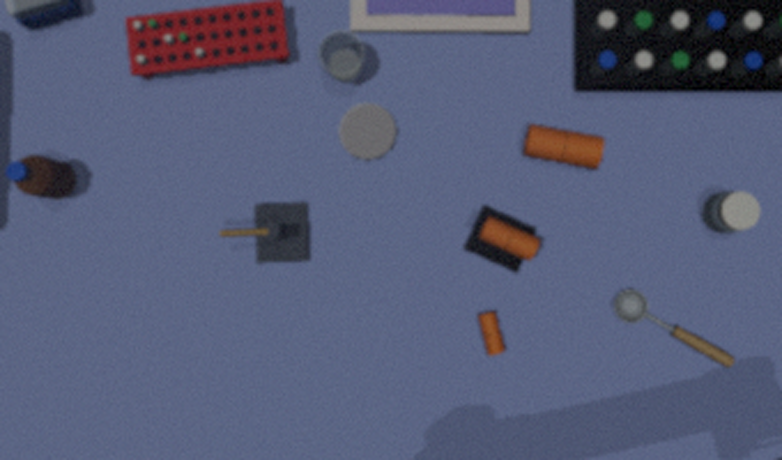

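```bash
cat >> h.py <<'E'
def plan(target,yaw_x=None,n=5,maxlin=1.0,s=None,gain=1.0):
    """print next n rows toward target TCP pos, yaw of tool x (deg, world)"""
    s=s or robot.sense(); p=np.array(s['tcp_pos']);R=np.array(s['tool_rot'])
    y0=np.degrees(np.arctan2(R[1,0],R[0,0])); dy=0 if yaw_x is None else yaw_x-y0
    print('t',round(s['time'],2),'p',p.round(4),'yaw',round(y0,2),'tilt',R[:2,2].round(4),'F',np.round(s['force'],2),'w',round(s['grip_width'],4))
    print('q',np.round(s['qpos'],1))
    for i in range(n):
        d=(np.array(target)-p)/0.02*gain; m=np.linalg.norm(d); d=d if m<maxlin else d*maxlin/m
        l=R.T@d; l=np.clip(np.round(l,2),-1,1); sp=np.clip(np.round(-np.radians(dy)/0.15,2),-1,1)
        print(list(l),sp)
        p=p+R@l*0.02; a=-sp*0.15; dy-=np.degrees(a); c,q=np.cos(a),np.sin(a); R=np.array([[c,-q,0],[q,c,0],[0,0,1]])@R
E
python3 - <<'E'
from h import *
s=robot.sense();R=np.array(s['tool_rot']);T=np.array(robot.camera_params('wrist')['world_from_camera'])
print(R.T@(T[:3,3]-s['tcp_pos']),(R.T@T[:3,:3]).round(3))
plan([0.45,-0.25,0.25],70)
E
```

```text
[ 0.08040436 -0.00102107 -0.14842706] [[ 0.001 -0.956 -0.293]
 [ 1.     0.001  0.001]
 [-0.    -0.293  0.956]]
t 1.1 p [ 0.1669 -0.654   0.2366] yaw 14.31 tilt [ 0.0001 -0.0001] F [-0.42  0.45 -0.39] w 0.087
q [74.  26.8 -2.8 87.8  1.4 65.4 -4.7]
[np.float64(0.76), np.float64(-0.65), np.float64(-0.03)] -1.0
[np.float64(0.85), np.float64(-0.53), np.float64(-0.03)] -1.0
[np.float64(0.92), np.float64(-0.4), np.float64(-0.03)] -1.0
[np.float64(0.97), np.float64(-0.26), np.float64(-0.03)] -1.0
[np.float64(0.99), np.float64(-0.11), np.float64(-0.03)] -1.0
```

```bash
sed -i 's/m=np.linalg.norm(d); d=d if/m=np.abs(R.T@d).max(); d=d if/; s/print(list(l),sp)/print(l.tolist(),float(sp))/' h.py
cat > go.py <<'E'
import sys
from h import *
a=list(map(float,sys.argv[1:])); plan(a[:3],a[3],int(a[4]) if len(a)>4 else 5,a[5] if len(a)>5 else 1.0)
E
python3 go.py 0.45 -0.26 0.25 70
```

```text
t 1.1 p [ 0.1669 -0.654   0.2366] yaw 14.31 tilt [ 0.0001 -0.0001] F [-0.42  0.45 -0.39] w 0.087
q [74.  26.8 -2.8 87.8  1.4 65.4 -4.7]
[1.0, -0.84, -0.04] -1.0
[1.0, -0.61, -0.03] -1.0
[1.0, -0.42, -0.03] -1.0
[1.0, -0.25, -0.03] -1.0
[1.0, -0.1, -0.03] -1.0
```

Emit:
{"fn": "step_arm", "kwargs": {"series": [{"fingers": 0,"linear": [1,-0.84,-0.04],"spin": -1},{"fingers": 0,"linear": [1,-0.61,-0.03],"spin": -1},{"fingers": 0,"linear": [1,-0.42,-0.03],"spin": -1},{"fingers": 0,"linear": [1,-0.25,-0.03],"spin": -1},{"fingers": 0,"linear": [1,-0.1,-0.03],"spin": -1}]}}

```text
time: 1.72
tcp_pos: [0.2315, -0.5614, 0.2395]
tool_rot: [[0.523, 0.852, -0.001], [0.852, -0.523, -0.001], [-0.002, -0.0, -1.0]]
force: [0.4, 1.1, 0.1]
grip_width: 0.0872
```

```bash
python3 go.py 0.45 -0.26 0.25 70
```

```text
t 1.73 p [ 0.2315 -0.5614  0.2395] yaw 58.47 tilt [-0.0012 -0.0012] F [0.41 1.06 0.06] w 0.0872
q [ 74.1  21.1 -13.9  96.7   5.7  62.8  27. ]
[1.0, 0.08, -0.03] -1.0
[1.0, 0.23, -0.03] -0.34
[1.0, 0.29, -0.03] -0.0
[1.0, 0.28, -0.03] -0.0
[1.0, 0.29, -0.03] -0.0
```

Emit:
{"fn": "step_arm", "kwargs": {"series": [{"fingers": 0,"linear": [1,0.08,-0.03],"spin": -1},{"fingers": 0,"linear": [1,0.23,-0.03],"spin": -0.34},{"fingers": 0,"linear": [1,0.29,-0.03],"spin": 0},{"fingers": 0,"linear": [1,0.28,-0.03],"spin": 0},{"fingers": 0,"linear": [1,0.29,-0.03],"spin": 0}]}}

```text
time: 2.35
tcp_pos: [0.2947, -0.4737, 0.2429]
tool_rot: [[0.34, 0.94, -0.001], [0.94, -0.34, -0.002], [-0.002, 0.0, -1.0]]
force: [1.1, -1.1, -0.5]
grip_width: 0.0871
```

```bash
python3 go.py 0.46 -0.24 0.25 70
```

```text
t 2.35 p [ 0.2947 -0.4737  0.2429] yaw 70.09 tilt [-0.0006 -0.002 ] F [ 1.09 -1.08 -0.52] w 0.0871
q [ 69.   16.8 -18.9 102.8   6.2  61.4  28. ]
[1.0, 0.27, -0.03] 0.01
[1.0, 0.27, -0.03] 0.0
[1.0, 0.27, -0.03] 0.0
[1.0, 0.27, -0.03] 0.0
[1.0, 0.27, -0.03] 0.0
```

Emit:
{"fn": "step_arm", "kwargs": {"series": [{"fingers": 0,"linear": [1,0.27,-0.03],"spin": 0},{"fingers": 0,"linear": [1,0.27,-0.03],"spin": 0},{"fingers": 0,"linear": [1,0.27,-0.03],"spin": 0},{"fingers": 0,"linear": [1,0.27,-0.03],"spin": 0},{"fingers": 0,"linear": [1,0.27,-0.03],"spin": 0}]}}

```text
time: 2.98
tcp_pos: [0.3583, -0.3825, 0.2462]
tool_rot: [[0.344, 0.939, -0.0], [0.939, -0.344, -0.003], [-0.003, 0.001, -1.0]]
force: [0.3, 0.0, -0.2]
grip_width: 0.0866
```

Emit:
{"fn": "step_arm", "kwargs": {"series": [{"fingers": 0,"linear": [1,0.27,-0.03],"spin": 0},{"fingers": 0,"linear": [1,0.27,-0.03],"spin": 0},{"fingers": 0,"linear": [1,0.27,-0.03],"spin": 0},{"fingers": 0,"linear": [1,0.27,-0.03],"spin": 0},{"fingers": 0,"linear": [1,0.27,-0.03],"spin": 0}]}}

```text
time: 3.6
tcp_pos: [0.4213, -0.2912, 0.2495]
tool_rot: [[0.347, 0.938, 0.0], [0.938, -0.347, -0.004], [-0.004, 0.002, -1.0]]
force: [-0.4, -0.1, -0.5]
grip_width: 0.0867
```

```bash
cat > look.py <<'E'
import sys
from h import *
fn=sys.argv[1]; plan([0,0,0],70,0)
im,P=snap('wrist',fn)
for t in sys.argv[2:]:
    for d in robot.mark_of(t,'wrist')[:3]:
        X=w(P,d['centre']);print(t,round(d['confidence'],2),X.round(4),proj(P,X)[0].round())
np.save('pics/'+fn+'.npy',P,allow_pickle=True)
E
python3 look.py w1.png adapter_mid bore_mouth rest
```

```text
t 3.6 p [ 0.4213 -0.2912  0.2495] yaw 69.68 tilt [ 0.0001 -0.0042] F [-0.35 -0.08 -0.45] w 0.0867
q [ 52.2  12.8 -26.2 107.7   6.6  60.9   3.1]
adapter_mid 0.84 [ 0.6424 -0.2886  0.0242] [409. 113.]
adapter_mid 0.8 [ 0.5025 -0.1933  0.0852] [292.  72.]
adapter_mid 0.69 [ 0.3586 -0.1756  0.0196] [176. 106.]
bore_mouth 0.85 [ 0.6533 -0.2305  0.0247] [409.  65.]
bore_mouth 0.76 [ 0.5224 -0.1598  0.0876] [301.  31.]
bore_mouth 0.56 [ 0.3337 -0.1854  0.0135] [163. 120.]
rest 0.82 [ 5.046e-01 -1.923e-01 -2.000e-04] [284.  79.]
```

View pics/w1.png

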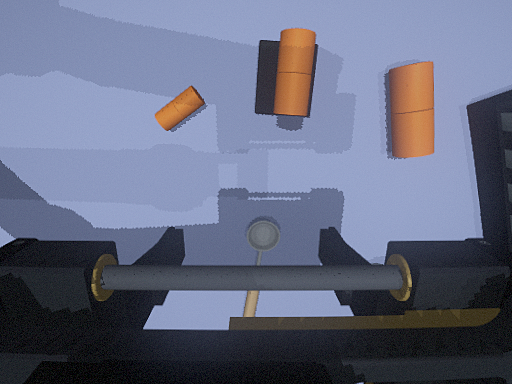

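```bash
python3 go.py 0.522 -0.146 0.245 67 9
```

```text
t 3.8 p [ 0.4206 -0.2925  0.2494] yaw 69.74 tilt [-0.0004 -0.0045] F [-1.29  0.07  0.27] w 0.0871
q [ 52.3  12.8 -26.1 107.7   6.7  60.9   3.3]
[1.0, 0.26, 0.02] 0.32
[1.0, 0.21, 0.02] -0.0
[1.0, 0.21, 0.02] -0.0
[1.0, 0.2, 0.02] -0.0
[1.0, 0.21, 0.02] -0.0
[1.0, 0.2, 0.02] -0.0
[1.0, 0.21, 0.02] -0.0
[1.0, 0.2, 0.03] -0.0
[0.71, 0.15, 0.01] -0.0
```

Emit:
{"fn": "step_arm", "kwargs": {"series": [{"fingers": 0,"linear": [1,0.26,0.02],"spin": 0.32},{"fingers": 0,"linear": [1,0.21,0.02],"spin": 0},{"fingers": 0,"linear": [1,0.21,0.02],"spin": 0},{"fingers": 0,"linear": [1,0.2,0.02],"spin": 0},{"fingers": 0,"linear": [1,0.21,0.02],"spin": 0}]}}

```text
time: 4.42
tcp_pos: [0.4763, -0.2152, 0.246]
tool_rot: [[0.409, 0.912, -0.004], [0.912, -0.409, -0.008], [-0.009, -0.0, -1.0]]
force: [-0.3, 0.9, -0.1]
grip_width: 0.087
```

Emit:
{"fn": "step_arm", "kwargs": {"series": [{"fingers": 0,"linear": [1,0.2,0.02],"spin": 0},{"fingers": 0,"linear": [1,0.21,0.02],"spin": 0},{"fingers": 0,"linear": [1,0.2,0.03],"spin": 0},{"fingers": 0,"linear": [0.71,0.15,0.01],"spin": 0}]}}

```text
time: 4.92
tcp_pos: [0.5199, -0.1577, 0.2429]
tool_rot: [[0.419, 0.908, -0.006], [0.908, -0.419, -0.011], [-0.012, -0.001, -1.0]]
force: [-1.1, 0.4, -0.5]
grip_width: 0.087
```

```bash
python3 look.py w2.png adapter_mid bore_mouth rest
```

```text
t 4.92 p [ 0.5199 -0.1577  0.2429] yaw 65.24 tilt [-0.0059 -0.0109] F [-1.08  0.4  -0.55] w 0.087
q [ 36.5  16.9 -29.9 104.   10.2  61.9 -22. ]
adapter_mid 0.94 [ 0.356  -0.1757  0.0142] [156. 227.]
adapter_mid 0.86 [ 0.6413 -0.2865  0.0248] [367. 218.]
adapter_mid 0.82 [ 0.4998 -0.1924  0.0899] [249. 218.]
bore_mouth 0.91 [ 0.6549 -0.2294  0.0231] [364. 178.]
bore_mouth 0.63 [ 0.5185 -0.1584  0.0855] [251. 185.]
bore_mouth 0.61 [ 0.328  -0.187   0.0145] [144. 240.]
rest 0.8 [ 0.5027 -0.1937  0.0015] [252. 195.]
```

View pics/w2.png

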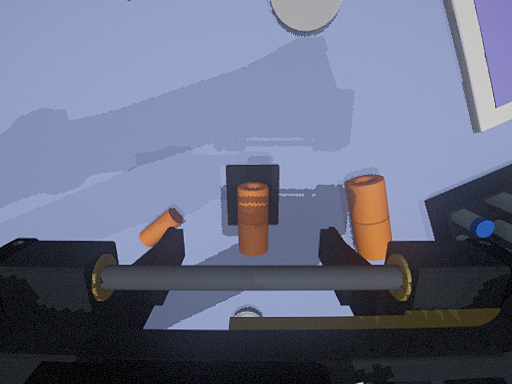

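```bash
python3 -c "
import cv2
a=cv2.imread('pics/w2.png');cv2.imwrite('pics/w2c.png',cv2.resize(a[160:265,190:320],None,fx=5,fy=5,interpolation=2))"
```

```text
(no output)
```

View pics/w2c.png

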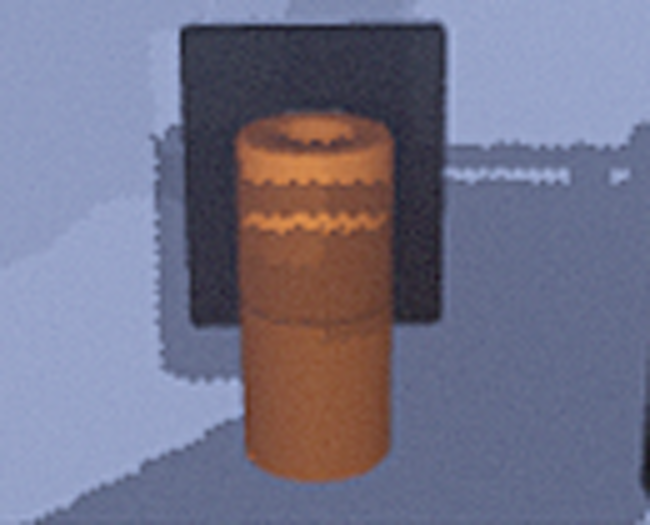

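```bash
python3 - <<'E'
from h import *
P=np.load('pics/w2.png.npy',allow_pickle=True).item()
m=atz(P,(253,186.6),.085); r=atz(P,(190+317/5,160+325/5),.103)
print(m,r,np.degrees(np.arctan2(*(m-r)[[1,0]])))
P1=np.load('pics/w1.png.npy',allow_pickle=True).item()
print(atz(P1,(293,72.5),.103), atz(P1,(298,29),.103),atz(P1,(291,117),.103))
# triangulate mid seam ridge
A=[];b=[]
for PP,uv in((P,(253.4,225)),(P1,(293,72.5))):
    o,d=ray(PP,uv);M=np.eye(3)-np.outer(d,d);A.append(M);b.append(M@o)
print(np.linalg.solve(sum(A),sum(b)))
E
python3 go.py 0.503 -0.193 0.18 65 5
```

```text
[ 0.51958098 -0.16110674  0.085     ] [ 0.50339384 -0.19730335  0.103     ] 65.90578562836374
[ 0.50000402 -0.19506847  0.103     ] [ 0.51648129 -0.15994826  0.103     ] [ 0.48498216 -0.23472047  0.103     ]
[ 0.5017334  -0.19622741  0.1024762 ]
t 5.12 p [ 0.5195 -0.158   0.2429] yaw 65.28 tilt [-0.0061 -0.0109] F [-0.29 -0.19  0.42] w 0.0868
q [ 36.5  16.9 -29.9 104.   10.2  61.9 -21.9]
[-0.6, -0.01, 1.0] 0.03
[-0.6, -0.0, 1.0] 0.0
[-0.59, -0.0, 1.0] 0.0
[-0.1, -0.0, 0.17] 0.0
[-0.0, -0.0, 0.0] 0.0
```

Emit:
{"fn": "step_arm", "kwargs": {"series": [{"fingers": 0,"linear": [-0.6,-0.02,1],"spin": 0},{"fingers": 0,"linear": [-0.6,0,1],"spin": 0},{"fingers": 0,"linear": [-0.6,0,1],"spin": 0},{"fingers": 0,"linear": [-0.3,0,1],"spin": 0}]}}

```text
time: 5.62
tcp_pos: [0.4997, -0.203, 0.1633]
tool_rot: [[0.424, 0.906, -0.003], [0.906, -0.424, -0.015], [-0.015, 0.004, -1.0]]
force: [0.9, -0.1, -0.3]
grip_width: 0.087
```

```bash
python3 go.py 0.502 -0.195 0.080 65.8 5
```

```text
t 5.62 p [ 0.4997 -0.203   0.1633] yaw 64.92 tilt [-0.0032 -0.0154] F [ 0.91 -0.06 -0.27] w 0.087
q [ 39.2  21.2 -27.6 109.8  13.4  52.  -20.1]
[0.11, -0.02, 1.0] -0.1
[0.12, -0.02, 1.0] -0.0
[0.11, -0.02, 1.0] -0.0
[0.12, -0.01, 1.0] -0.0
[0.01, -0.0, 0.16] -0.0
```

Emit:
{"fn": "step_arm", "kwargs": {"series": [{"fingers": 0,"linear": [0.12,-0.02,1],"spin": -0.1},{"fingers": 0,"linear": [0.12,-0.02,1],"spin": 0},{"fingers": 0,"linear": [0.12,-0.02,1],"spin": 0},{"fingers": 0,"linear": [0.1,0,0.9],"spin": 0}]}}

```text
time: 6.12
tcp_pos: [0.4989, -0.2021, 0.0826]
tool_rot: [[0.419, 0.908, -0.005], [0.908, -0.419, -0.019], [-0.02, 0.003, -1.0]]
force: [-0.5, 0.7, -0.8]
grip_width: 0.0871
```

```bash
python3 go.py 0.502 -0.195 0.080 65.8 3
```

```text
t 6.12 p [ 0.4989 -0.2021  0.0826] yaw 65.21 tilt [-0.0051 -0.0192] F [-0.55  0.75 -0.76] w 0.0871
q [ 36.6  27.3 -25.  113.6  18.3  42.8 -24.4]
[0.39, -0.01, 0.12] -0.07
[-0.0, 0.0, 0.0] 0.0
[-0.0, 0.0, 0.0] 0.0
```

Emit:
{"fn": "step_arm", "kwargs": {"series": [{"fingers": 0.2,"linear": [0.4,0,0.12],"spin": -0.07},{"fingers": 0.6,"linear": [0,0,0],"spin": 0},{"fingers": 1,"linear": [0,0,0],"spin": 0},{"fingers": 1,"linear": [0,0,0],"spin": 0},{"fingers": 1,"linear": [0,0,0],"spin": 0}], "grip_force": 25}}

```text
time: 6.75
tcp_pos: [0.5028, -0.1955, 0.0807]
tool_rot: [[0.41, 0.912, -0.004], [0.912, -0.41, -0.02], [-0.02, 0.005, -1.0]]
force: [-0.4, 0.1, 0.3]
grip_width: 0.0448
```

```bash
python3 go.py 0.46 -0.02 0.18 0 10
```

```text
t 6.75 p [ 0.5028 -0.1955  0.0807] yaw 65.79 tilt [-0.0041 -0.0203] F [-0.36  0.06  0.3 ] w 0.0448
q [ 35.8  27.6 -25.1 113.5  18.6  42.7 -24.9]
[1.0, -0.79, -0.73] 1.0
[0.94, -1.0, -0.78] 1.0
[0.69, -1.0, -0.69] 1.0
[0.48, -1.0, -0.63] 1.0
[0.31, -1.0, -0.59] 1.0
[0.15, -1.0, -0.57] 1.0
[-0.0, -1.0, -0.56] 1.0
[-0.15, -0.93, -0.52] 0.66
[0.0, -0.0, 0.0] -0.0
[0.0, -0.0, 0.0] -0.0
```

Emit:
{"fn": "step_arm", "kwargs": {"series": [{"fingers": 1,"linear": [0,0,0],"spin": 0},{"fingers": 1,"linear": [0,0,0],"spin": 0},{"fingers": 1,"linear": [0,0,-0.5],"spin": 0},{"fingers": 1,"linear": [0,0,-1],"spin": 0},{"fingers": 1,"linear": [0,0,-1],"spin": 0}], "grip_force": 30}}

```text
time: 7.38
tcp_pos: [0.5018, -0.1942, 0.1317]
tool_rot: [[0.41, 0.912, -0.007], [0.912, -0.41, -0.019], [-0.02, 0.002, -1.0]]
force: [0.2, -0.8, -0.8]
grip_width: 0.0348
```

```bash
python3 go.py 0.46 -0.02 0.17 0 5
```

```text
t 7.38 p [ 0.5018 -0.1942  0.1317] yaw 65.8 tilt [-0.0069 -0.0191] F [ 0.15 -0.81 -0.85] w 0.0348
q [ 37.5  23.5 -27.  111.4  15.5  48.6 -22.2]
[1.0, -0.78, -0.29] 1.0
[0.95, -1.0, -0.32] 1.0
[0.7, -1.0, -0.28] 1.0
[0.49, -1.0, -0.25] 1.0
[0.32, -1.0, -0.23] 1.0
```

Emit:
{"fn": "step_arm", "kwargs": {"series": [{"fingers": 1,"linear": [1,-0.78,-0.29],"spin": 1},{"fingers": 1,"linear": [0.95,-1,-0.3],"spin": 1},{"fingers": 1,"linear": [0.7,-1,-0.28],"spin": 1},{"fingers": 1,"linear": [0.5,-1,-0.25],"spin": 1},{"fingers": 1,"linear": [0.3,-1,-0.2],"spin": 1}]}}

```text
time: 8.0
tcp_pos: [0.4738, -0.0745, 0.1604]
tool_rot: [[0.932, 0.361, -0.004], [0.361, -0.932, -0.02], [-0.011, 0.017, -1.0]]
force: [-0.5, 0.5, -1.2]
grip_width: 0.0348
```

```bash
python3 go.py 0.46 -0.02 0.12 0 5
```

```text
t 8.0 p [ 0.4738 -0.0745  0.1604] yaw 21.17 tilt [-0.0037 -0.0197] F [-0.51  0.47 -1.18] w 0.0348
q [ 21.6  15.3 -21.5 117.5   8.9  48.8 -74. ]
[0.13, -1.0, 0.7] 1.0
[-0.02, -1.0, 0.69] 1.0
[-0.14, -0.82, 0.58] 0.46
[-0.0, -0.0, 0.0] 0.0
[-0.0, -0.0, 0.0] 0.0
```

Emit:
{"fn": "step_arm", "kwargs": {"series": [{"fingers": 1,"linear": [0.13,-1,0.9],"spin": 1},{"fingers": 1,"linear": [0,-1,0.9],"spin": 1},{"fingers": 1,"linear": [-0.14,-0.8,0.9],"spin": 0.5},{"fingers": 1,"linear": [0,0,0.9],"spin": 0},{"fingers": 1,"linear": [0,0,0.9],"spin": 0}]}}

```text
time: 8.62
tcp_pos: [0.4614, -0.0168, 0.0715]
tool_rot: [[1.0, -0.015, 0.003], [-0.014, -1.0, -0.02], [0.003, 0.02, -1.0]]
force: [0.4, -0.4, -0.8]
grip_width: 0.0349
```

```bash
python3 go.py 0.46 -0.02 0.0155 0 5
```

```text
t 8.62 p [ 0.4614 -0.0168  0.0715] yaw -0.83 tilt [ 0.0028 -0.0198] F [ 0.43 -0.37 -0.82] w 0.0349
q [  10.2   21.5  -16.9  124.2   12.5   35.8 -106.6]
[-0.03, 0.04, 1.0] -0.1
[-0.03, 0.04, 1.0] 0.0
[-0.02, 0.03, 0.8] 0.0
[0.0, -0.0, 0.0] 0.0
[0.0, -0.0, 0.0] 0.0
```

Emit:
{"fn": "step_arm", "kwargs": {"series": [{"fingers": 1,"linear": [0,0,1],"spin": 0},{"fingers": 1,"linear": [0,0,1],"spin": 0},{"fingers": 1,"linear": [0,0,0.6],"spin": 0},{"fingers": 1,"linear": [0,0,0.15],"spin": 0}]}}

```text
time: 9.12
tcp_pos: [0.4615, -0.0174, 0.0157]
tool_rot: [[1.0, -0.014, 0.002], [-0.014, -1.0, -0.02], [0.003, 0.02, -1.0]]
force: [0.4, -0.7, -0.6]
grip_width: 0.0347
```

```bash
python3 go.py 0.46 -0.02 0.0155 0 1
```

```text
t 9.12 p [ 0.4615 -0.0174  0.0157] yaw -0.79 tilt [ 0.0024 -0.0196] F [ 0.37 -0.74 -0.64] w 0.0347
q [   7.8   27.4  -14.3  125.9   16.2   28.4 -110. ]
[-0.07, 0.13, 0.01] -0.09
```

Emit:
{"fn": "step_arm", "kwargs": {"series": [{"fingers": 1,"linear": [0,0,0.06],"spin": 0},{"fingers": 0.5,"linear": [0,0,0],"spin": 0},{"fingers": 0.35,"linear": [0,0,0],"spin": 0},{"fingers": 0.3,"linear": [0,0,0],"spin": 0}]}}

```text
time: 9.62
tcp_pos: [0.4632, -0.0173, 0.0163]
tool_rot: [[1.0, -0.014, 0.006], [-0.014, -1.0, -0.02], [0.007, 0.019, -1.0]]
force: [-0.4, -0.2, 0.7]
grip_width: 0.0552
```

```bash
python3 look.py w3.png adapter_mid bore_mouth
```

```text
t 9.62 p [ 0.4632 -0.0173  0.0163] yaw -0.8 tilt [ 0.0063 -0.0196] F [-0.4  -0.15  0.7 ] w 0.0552
q [   7.8   27.3  -14.2  125.8   16.3   28.3 -110.1]
adapter_mid 0.93 [ 0.4567 -0.0172  0.0188] [253. 264.]
bore_mouth 0.93 [ 0.5047 -0.019   0.018 ] [255. 185.]
```

View pics/w3.png

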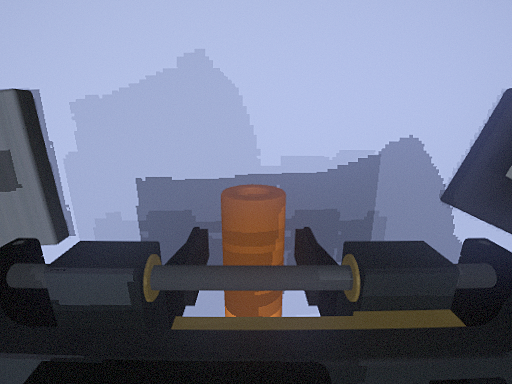

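Emit:
{"fn": "step_arm", "kwargs": {"series": [{"fingers": 0.2,"linear": [0,0,-1],"spin": 0},{"fingers": 0.2,"linear": [0,0,-1],"spin": 0},{"fingers": 0.2,"linear": [0,0,-1],"spin": -0.5},{"fingers": 0.2,"linear": [0,0,-0.8],"spin": -1},{"fingers": 0.2,"linear": [0,0,0],"spin": -1}]}}

```text
time: 10.4
tcp_pos: [0.462, -0.0157, 0.0943]
tool_rot: [[0.931, 0.365, 0.005], [0.365, -0.931, -0.02], [-0.003, 0.021, -1.0]]
force: [-0.1, 0.3, -0.6]
grip_width: 0.0698
```

Emit:
{"fn": "step_arm", "kwargs": {"series": [{"fingers": 0.2,"linear": [0,0,0],"spin": -1},{"fingers": 0.2,"linear": [0,0,0],"spin": -1},{"fingers": 0.2,"linear": [0,0,0],"spin": -1},{"fingers": 0.2,"linear": [0,0,0],"spin": -1},{"fingers": 0.2,"linear": [0,0,0],"spin": -1}]}}

```text
time: 11.02
tcp_pos: [0.4616, -0.0159, 0.0948]
tool_rot: [[0.41, 0.912, 0.005], [0.912, -0.41, -0.021], [-0.017, 0.013, -1.0]]
force: [-0.6, 0.5, 0.7]
grip_width: 0.0697
```

Emit:
{"fn": "step_arm", "kwargs": {"series": [{"fingers": 0.2,"linear": [0,0,0],"spin": -1},{"fingers": 0.2,"linear": [0,0,0],"spin": -1},{"fingers": 0.2,"linear": [0,0,0],"spin": -1},{"fingers": 0.2,"linear": [0,0,0],"spin": -1},{"fingers": 0.2,"linear": [0,0,0],"spin": -1}]}}

```text
time: 11.65
tcp_pos: [0.461, -0.0164, 0.0947]
tool_rot: [[-0.346, 0.938, 0.005], [0.938, 0.346, -0.022], [-0.022, -0.003, -1.0]]
force: [-0.7, 0.6, 0.0]
grip_width: 0.0691
```

```bash
python3 go.py 0.479 -0.0175 0.09 180 8
```

```text
t 11.65 p [ 0.461  -0.0164  0.0947] yaw 110.23 tilt [ 0.0046 -0.0216] F [-0.65  0.55  0.03] w 0.0691
q [ 32.4  24.3 -44.3 122.2  26.8  43.   -9.2]
[-0.36, 0.83, 0.24] -1.0
[-0.0, -0.0, -0.0] -1.0
[0.0, -0.0, -0.0] -1.0
[0.0, -0.0, -0.0] -1.0
[0.0, -0.0, -0.0] -1.0
[0.0, -0.0, -0.0] -1.0
[0.0, -0.0, -0.0] -1.0
[0.0, -0.0, -0.0] -1.0
```

Emit:
{"fn": "step_arm", "kwargs": {"series": [{"fingers": 0.2,"linear": [-0.3,0.8,0],"spin": -1},{"fingers": 0.2,"linear": [0,0,0],"spin": -1},{"fingers": 0.2,"linear": [0,0,0],"spin": -1},{"fingers": 0.2,"linear": [0,0,0],"spin": -1},{"fingers": 0.2,"linear": [0,0,0],"spin": -1}]}}

```text
time: 12.28
tcp_pos: [0.4779, -0.0173, 0.0945]
tool_rot: [[-0.903, 0.429, 0.004], [0.429, 0.903, -0.023], [-0.013, -0.019, -1.0]]
force: [-0.2, -0.2, -0.3]
grip_width: 0.0696
```

Emit:
{"fn": "step_arm", "kwargs": {"series": [{"fingers": 0.2,"linear": [0,0,0],"spin": -1},{"fingers": 0.2,"linear": [0,0,0],"spin": -1},{"fingers": 0.2,"linear": [0,0,0],"spin": -0.8}]}}

```text
time: 12.65
tcp_pos: [0.4775, -0.0178, 0.0943]
tool_rot: [[-1.0, 0.01, 0.003], [0.009, 1.0, -0.023], [-0.003, -0.023, -1.0]]
force: [0.7, -0.1, -0.1]
grip_width: 0.0693
```

```bash
python3 look.py w4.png adapter_mid; python3 go.py 0.479 -0.0175 0.017 180 6
```

```text
t 12.65 p [ 0.4775 -0.0178  0.0943] yaw 179.46 tilt [ 0.0031 -0.0231] F [ 0.7  -0.1  -0.14] w 0.0693
q [ 43.1  32.5 -60.2 119.7  39.3  50.2  49.1]
adapter_mid 0.85 [ 0.3576 -0.1764  0.0136] [49. 64.]
adapter_mid 0.66 [ 0.4603 -0.0167  0.0162] [254. 190.]
t 12.75 p [ 0.4774 -0.0178  0.0941] yaw 179.19 tilt [ 0.0028 -0.0224] F [-0.9   0.04  0.66] w 0.0695
q [ 43.1  32.5 -60.2 119.7  39.2  50.2  48.9]
[-0.02, 0.03, 1.0] -0.09
[-0.02, 0.03, 1.0] -0.0
[-0.01, 0.02, 1.0] -0.0
[-0.02, 0.02, 0.85] -0.0
[0.0, 0.0, 0.0] -0.0
[0.0, 0.0, 0.0] -0.0
```

View pics/w4.png

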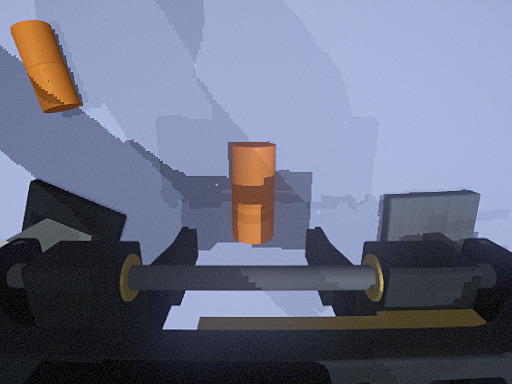

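Emit:
{"fn": "step_arm", "kwargs": {"series": [{"fingers": 0.2,"linear": [-0.02,0.03,1],"spin": -0.1},{"fingers": 0.2,"linear": [-0.02,0.03,1],"spin": 0},{"fingers": 0.25,"linear": [0,0.02,1],"spin": 0},{"fingers": 0.4,"linear": [0,0,0.87],"spin": 0},{"fingers": 1,"linear": [0,0,0],"spin": 0}], "grip_force": 40}}

```text
time: 13.38
tcp_pos: [0.48, -0.018, 0.0154]
tool_rot: [[-1.0, 0.012, 0.006], [0.012, 1.0, -0.023], [-0.006, -0.023, -1.0]]
force: [0.1, -0.1, -1.2]
grip_width: 0.0528
```

Emit:
{"fn": "step_arm", "kwargs": {"series": [{"fingers": 1,"linear": [0,0,0],"spin": 0},{"fingers": 1,"linear": [0,0,0],"spin": 0},{"fingers": 1,"linear": [0,0,0],"spin": 0}]}}

```text
time: 13.75
tcp_pos: [0.48, -0.0184, 0.0156]
tool_rot: [[-1.0, 0.016, 0.006], [0.015, 1.0, -0.024], [-0.006, -0.024, -1.0]]
force: [-0.7, 0.7, -0.7]
grip_width: 0.0344
```

```bash
python3 go.py 0.45 0.16 0.2 90 6
```

```text
t 13.75 p [ 0.48   -0.0184  0.0156] yaw 179.11 tilt [ 0.006  -0.0236] F [-0.74  0.68 -0.74] w 0.0344
q [ 36.5  38.7 -51.9 122.1  49.   42.9  40.7]
[0.17, 0.92, -1.0] 1.0
[0.31, 0.88, -1.0] 1.0
[0.44, 0.83, -1.0] 1.0
[0.56, 0.75, -1.0] 1.0
[0.67, 0.66, -1.0] 1.0
[0.77, 0.55, -1.0] 1.0
```

Emit:
{"fn": "step_arm", "kwargs": {"series": [{"fingers": 1,"linear": [0,0,-1],"spin": 0},{"fingers": 1,"linear": [0,0.4,-1],"spin": 1},{"fingers": 1,"linear": [0,0.6,-1],"spin": 1},{"fingers": 1,"linear": [0.1,0.6,-1],"spin": 1},{"fingers": 1,"linear": [0.2,0.6,-1],"spin": 1}]}}

```text
time: 14.38
tcp_pos: [0.4834, 0.027, 0.1153]
tool_rot: [[-0.802, 0.597, -0.0], [0.597, 0.802, -0.024], [-0.014, -0.019, -1.0]]
force: [-0.1, 0.1, -1.1]
grip_width: 0.034
```

```bash
python3 go.py 0.506 0.11 0.20 91 7
```

```text
t 14.38 p [0.4834 0.027  0.1153] yaw 143.32 tilt [-0.0002 -0.0238] F [-0.07  0.05 -1.15] w 0.034
q [ 33.3  27.4 -53.  117.9  30.7  49.5  15.6]
[0.35, 0.9, -1.0] 1.0
[0.48, 0.84, -1.0] 1.0
[0.61, 0.76, -1.0] 1.0
[0.72, 0.65, -1.0] 1.0
[0.27, 0.18, -0.33] 1.0
[-0.0, 0.0, -0.0] 1.0
[-0.0, 0.0, -0.0] 0.09
```

Emit:
{"fn": "step_arm", "kwargs": {"series": [{"fingers": 1,"linear": [0.3,0.7,-1],"spin": 1},{"fingers": 1,"linear": [0.5,0.8,-1],"spin": 1},{"fingers": 1,"linear": [0.6,0.76,-1],"spin": 1},{"fingers": 1,"linear": [0.7,0.65,-1],"spin": 1},{"fingers": 1,"linear": [0.4,0.3,-0.4],"spin": 1}]}}

```text
time: 15.0
tcp_pos: [0.5047, 0.1106, 0.2049]
tool_rot: [[-0.152, 0.988, 0.0], [0.988, 0.152, -0.025], [-0.025, -0.004, -1.0]]
force: [-0.4, 0.8, -1.3]
grip_width: 0.0345
```

Emit:
{"fn": "step_arm", "kwargs": {"series": [{"fingers": 1,"linear": [0,0,0],"spin": 1},{"fingers": 1,"linear": [0,0,0],"spin": 0.1}]}}

```text
time: 15.25
tcp_pos: [0.5046, 0.1117, 0.2057]
tool_rot: [[0.015, 1.0, 0.002], [1.0, -0.015, -0.025], [-0.025, 0.002, -1.0]]
force: [0.0, 0.3, -0.6]
grip_width: 0.0345
```

```bash
python3 look.py w5.png pin_tip gauge adapter_mid bore_mouth
```

```text
t 15.25 p [0.5046 0.1117 0.2057] yaw 89.14 tilt [ 0.0017 -0.0252] F [ 0.05  0.27 -0.59] w 0.0345
q [ 18.4  19.6 -44.6 109.2  17.7  58.4 -35. ]
pin_tip 0.76 [0.5067 0.2207 0.0881] [252.  75.]
gauge 0.98 [0.5102 0.1432 0.0035] [255. 148.]
adapter_mid 0.63 [0.5017 0.1308 0.2101] [247. 228.]
bore_mouth 0.7 [0.5029 0.0924 0.207 ] [250. 283.]
bore_mouth 0.64 [0.5027 0.1332 0.2094] [248. 224.]
```

View pics/w5.png

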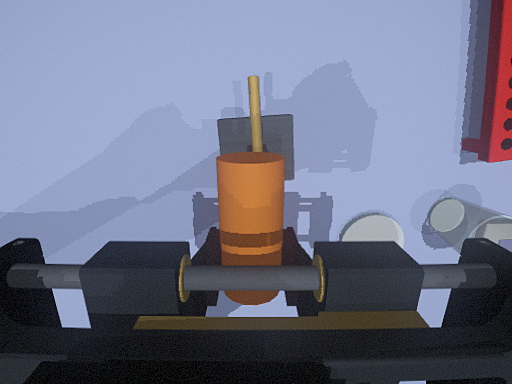

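Run:
```python
from h import *
import cv2
P=np.load('pics/w5.png.npy',allow_pickle=True).item()
a=cv2.imread('pics/w5.png');cv2.imwrite('pics/w5c.png',cv2.resize(a[60:170,200:310],None,fx=5,fy=5,interpolation=2))
S=robot.camera_params('scene');Tp=robot.camera_params('top')
A=[];b=[]
for PP,uv in((P,(253,77)),(S,(299.6,149)),(Tp,(186.5,201.5))):
    o,d=ray(PP,uv);M=np.eye(3)-np.outer(d,d);A.append(M);b.append(M@o)
X=np.linalg.solve(sum(A),sum(b));print(X)
for PP,uv in((P,(253,77)),(S,(299.6,149)),(Tp,(186.5,201.5))):print(proj(PP,X)-uv)
for uv in((253,77),(258.5,145)):print(atz(P,uv,.09))
```

```text
[0.50718076 0.21909753 0.08837527]
[[-0.20109587  0.26306473]]
[[-0.34477972  0.05316443]]
[[-0.34714284 -0.269517  ]]
[0.50734613 0.21917404 0.09      ]
[0.5117592  0.15978557 0.09      ]
```

View pics/w5c.png

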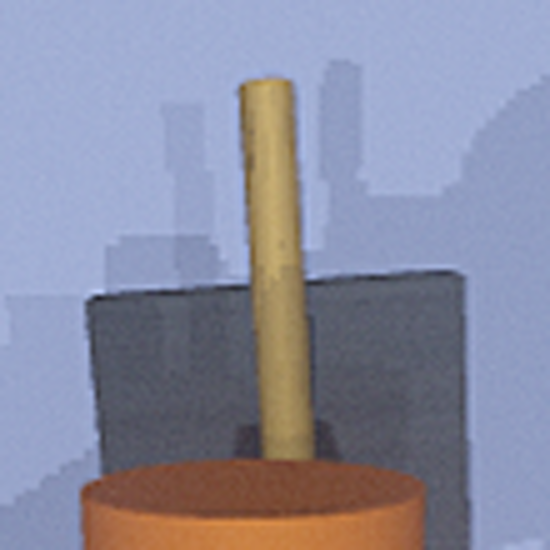

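```bash
python3 go.py 0.503 0.279 0.14 94.3 9;  python3 - <<'E'
from h import *
P=np.load('pics/w5.png.npy',allow_pickle=True).item()
print(atz(P,(250.5,158),.208),atz(P,(250.3,212),.226))
E
```

```text
t 15.5 p [0.5046 0.1114 0.2054] yaw 89.13 tilt [ 0.001  -0.0247] F [ 0.76  1.   -0.78] w 0.0342
q [ 18.5  19.7 -44.7 109.2  17.7  58.4 -35. ]
[1.0, -0.03, 0.36] -0.6
[1.0, 0.06, 0.36] -0.0
[1.0, 0.07, 0.36] -0.0
[1.0, 0.06, 0.36] -0.0
[1.0, 0.07, 0.36] -0.0
[1.0, 0.06, 0.37] -0.0
[1.0, 0.07, 0.36] -0.0
[1.0, 0.06, 0.37] -0.0
[0.44, 0.03, 0.16] -0.0
[0.50451633 0.16984051 0.208     ] [0.50408447 0.14672052 0.226     ]
```

Emit:
{"fn": "step_arm", "kwargs": {"series": [{"fingers": 1,"linear": [1,0,0.3],"spin": -0.6},{"fingers": 1,"linear": [1,0.06,0.36],"spin": 0},{"fingers": 1,"linear": [1,0.06,0.36],"spin": 0},{"fingers": 1,"linear": [1,0.06,0.36],"spin": 0},{"fingers": 1,"linear": [1,0.07,0.36],"spin": 0}]}}

```text
time: 16.12
tcp_pos: [0.5025, 0.2172, 0.1652]
tool_rot: [[-0.094, 0.996, -0.001], [0.995, 0.094, -0.022], [-0.021, -0.003, -1.0]]
force: [0.5, -0.8, -2.0]
grip_width: 0.0341
```

```bash
python3 go.py 0.503 0.279 0.14 94.3 5
```

```text
t 16.12 p [0.5025 0.2172 0.1652] yaw 95.38 tilt [-0.0006 -0.0215] F [ 0.46 -0.84 -1.95] w 0.0341
q [  6.2  26.1 -44.9 107.5  23.1  56.4 -43.7]
[1.0, 0.1, 0.38] 0.13
[1.0, 0.08, 0.39] -0.0
[1.0, 0.09, 0.38] -0.0
[0.11, 0.01, 0.04] -0.0
[-0.0, -0.0, 0.0] -0.0
```

Emit:
{"fn": "step_arm", "kwargs": {"series": [{"fingers": 1,"linear": [1,0.1,0.4],"spin": 0.13},{"fingers": 1,"linear": [1,0.09,0.4],"spin": 0},{"fingers": 1,"linear": [1,0.09,0.4],"spin": 0},{"fingers": 1,"linear": [0.15,0,0.6],"spin": 0},{"fingers": 1,"linear": [0,0,0.8],"spin": 0}]}}

```text
time: 16.75
tcp_pos: [0.4991, 0.2894, 0.1075]
tool_rot: [[-0.096, 0.995, -0.004], [0.995, 0.096, -0.016], [-0.016, -0.006, -1.0]]
force: [-0.6, -0.4, -1.0]
grip_width: 0.0343
```

```bash
python3 go.py 0.503 0.279 0.087 94.3 3
```

```text
t 16.75 p [0.4991 0.2894 0.1075] yaw 95.5 tilt [-0.0045 -0.0164] F [-0.59 -0.36 -1.02] w 0.0343
q [ -3.6  32.8 -42.1 106.2  27.9  52.5 -53.5]
[-0.5, 0.15, 1.0] 0.14
[-0.02, 0.0, 0.03] -0.0
[0.0, 0.0, 0.0] -0.0
```

Emit:
{"fn": "step_arm", "kwargs": {"series": [{"fingers": 1,"linear": [0,0.15,1],"spin": 0.14},{"fingers": 1,"linear": [0,0.05,0.03],"spin": 0}]}}

```text
time: 17.0
tcp_pos: [0.5024, 0.2868, 0.0831]
tool_rot: [[-0.073, 0.997, -0.008], [0.997, 0.073, -0.02], [-0.019, -0.009, -1.0]]
force: [-0.8, -0.6, -1.1]
grip_width: 0.0343
```

```bash
python3 look.py w6.png adapter_mid bore_mouth pin_tip
python3 - <<'E'
from h import *
for c in('scene','top'):
    im,P=snap(c,c+'6.png')
    uv=proj(P,[.505,.25,.09])[0].astype(int); u,v=uv
    cv2.imwrite(f'pics/{c}6c.png',cv2.resize(im[max(v-45,0):v+45,u-60:u+60],None,fx=6,fy=6,interpolation=2)); print(u-60,max(v-45,0))
plan([.503,.279,.087],94.3,2)
E
```

```text
t 17.0 p [0.5024 0.2868 0.0831] yaw 94.18 tilt [-0.008  -0.0196] F [-0.79 -0.6  -1.09] w 0.0343
q [ -4.6  34.6 -40.5 106.8  29.3  50.5 -55.5]
adapter_mid 0.66 [0.4989 0.3075 0.0869] [248. 224.]
bore_mouth 0.75 [0.5012 0.265  0.0858] [247. 287.]
245 99
116 156
t 17.3 p [0.5034 0.2889 0.0862] yaw 94.23 tilt [-0.0034 -0.0162] F [-0.54 -0.32 -0.83] w 0.034
q [ -4.5  34.4 -40.6 106.7  29.3  50.5 -55.5]
[-0.49, -0.06, -0.03] -0.01
[-0.0, 0.0, -0.0] 0.0
```

View pics/scene6c.png

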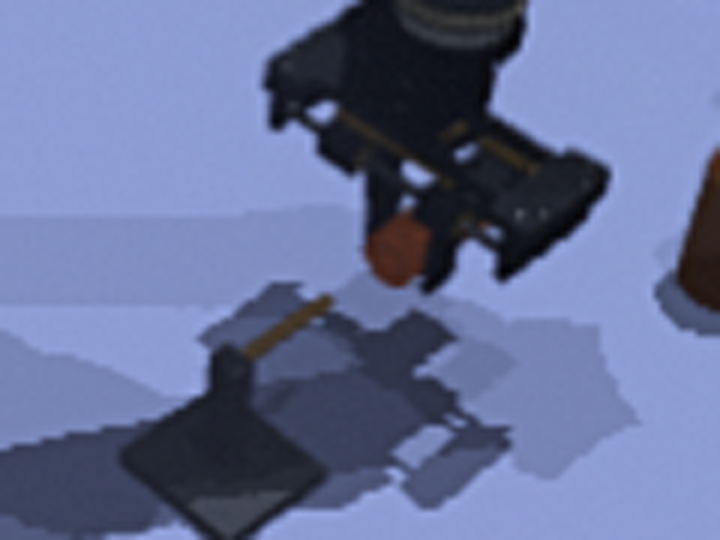

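View pics/w6.png

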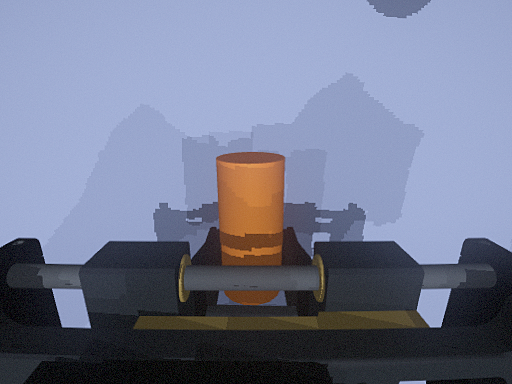

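View pics/top6c.png

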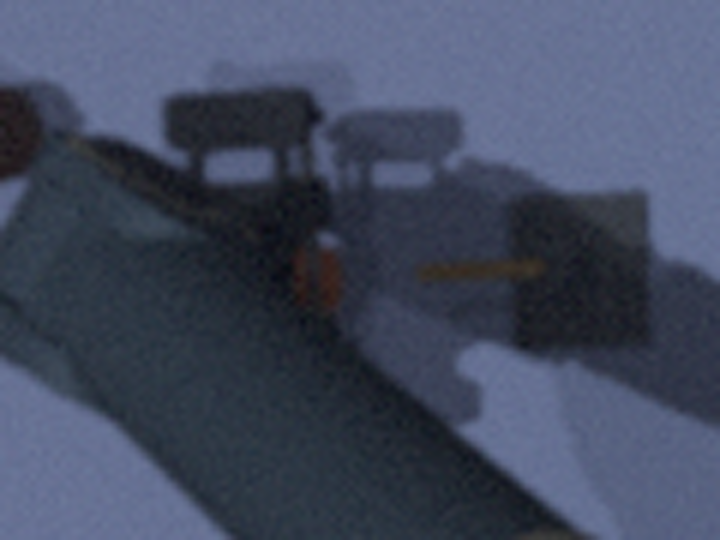

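Emit:
{"fn": "step_arm", "kwargs": {"series": [{"fingers": 1,"linear": [-0.8,-0.06,0],"spin": 0},{"fingers": 1,"linear": [-0.8,0,0.01],"spin": 0},{"fingers": 1,"linear": [-0.4,0,0.01],"spin": 0}]}}

```text
time: 17.68
tcp_pos: [0.5057, 0.2461, 0.0874]
tool_rot: [[-0.074, 0.997, -0.002], [0.997, 0.074, -0.017], [-0.016, -0.003, -1.0]]
force: [-0.1, 0.3, -0.5]
grip_width: 0.0343
```

```bash
python3 go.py 0.509 0.199 0.0875 94.3 3
```

```text
t 17.68 p [0.5057 0.2461 0.0874] yaw 94.23 tilt [-0.0016 -0.0165] F [-0.12  0.26 -0.45] w 0.0343
q [ -0.   32.9 -40.9 109.1  29.   49.3 -52. ]
[-1.0, -0.0, 0.01] -0.01
[-1.0, -0.01, 0.02] 0.0
[-0.36, -0.0, 0.0] 0.0
```

Emit:
{"fn": "step_arm", "kwargs": {"series": [{"fingers": 1,"linear": [-0.5,0,0.01],"spin": 0},{"fingers": 1,"linear": [-0.5,0,0.01],"spin": 0}]}}

```text
time: 17.92
tcp_pos: [0.5075, 0.2242, 0.0875]
tool_rot: [[-0.073, 0.997, -0.001], [0.997, 0.073, -0.017], [-0.016, -0.003, -1.0]]
force: [0.0, -0.2, -0.6]
grip_width: 0.0341
```

Run:
```python
from h import *
for c in('scene','top'):
    im,P=snap(c,c+'7.png')
    u,v=proj(P,[.505,.22,.09])[0].astype(int)
    cv2.imwrite(f'pics/{c}7c.png',cv2.resize(im[max(v-35,0):v+35,u-45:u+45],None,fx=8,fy=8,interpolation=2))
plan([.509,.199,.0875],94.3,3)
```

```text
t 18.02 p [0.5076 0.2233 0.0872] yaw 94.07 tilt [-0.0017 -0.0177] F [ 0.39  0.61 -0.7 ] w 0.0345
q [  2.3  32.3 -41.  110.2  28.9  48.8 -50.1]
[-1.0, -0.01, 0.01] -0.03
[-0.22, -0.01, -0.0] 0.0
[0.0, 0.0, -0.0] 0.0
```

View pics/scene7c.png

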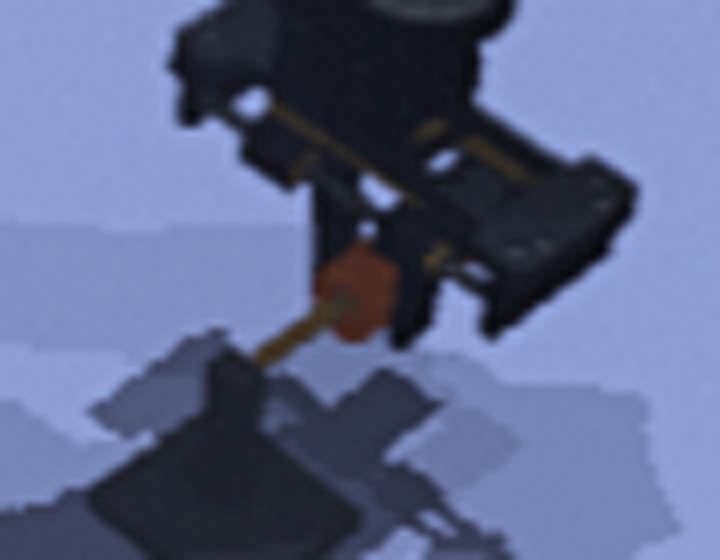

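View pics/top7c.png

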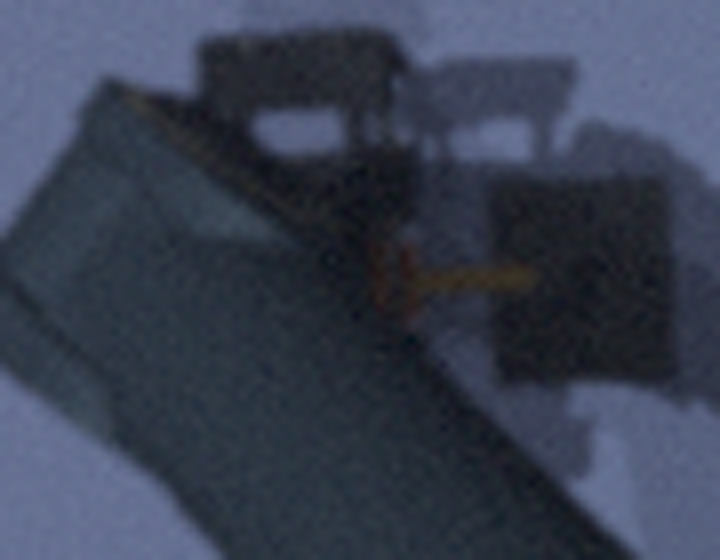

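Emit:
{"fn": "step_arm", "kwargs": {"series": [{"fingers": 1,"linear": [-0.5,0,0.01],"spin": 0},{"fingers": 1,"linear": [-0.3,0,0.01],"spin": 0}]}}

```text
time: 18.27
tcp_pos: [0.5087, 0.2074, 0.0872]
tool_rot: [[-0.072, 0.997, -0.002], [0.997, 0.072, -0.017], [-0.017, -0.003, -1.0]]
force: [0.1, -0.0, -0.7]
grip_width: 0.0342
```

Emit:
{"fn": "step_arm", "kwargs": {"series": [{"fingers": 1,"linear": [-0.2,0,0],"spin": 0}]}}

```text
time: 18.4
tcp_pos: [0.509, 0.2031, 0.0873]
tool_rot: [[-0.072, 0.997, -0.002], [0.997, 0.072, -0.017], [-0.017, -0.003, -1.0]]
force: [0.1, -0.5, -1.0]
grip_width: 0.0343
```

```bash
python3 go.py 0.509 0.199 0.0875 94.3 1
```

```text
t 18.4 p [0.509  0.2031 0.0873] yaw 94.15 tilt [-0.0016 -0.0167] F [ 0.07 -0.46 -0.97] w 0.0343
q [  4.6  31.8 -41.1 111.1  28.7  48.3 -48.1]
[-0.21, -0.01, -0.01] -0.02
```

Emit:
{"fn": "step_arm", "kwargs": {"series": [{"fingers": 1,"linear": [-0.15,0,0],"spin": 0}]}}

```text
time: 18.52
tcp_pos: [0.5091, 0.2017, 0.0874]
tool_rot: [[-0.073, 0.997, -0.001], [0.997, 0.073, -0.013], [-0.013, -0.002, -1.0]]
force: [0.2, 5.6, -5.4]
grip_width: 0.0341
```

Emit:
{"fn": "step_arm", "kwargs": {"series": [{"fingers": 1,"linear": [-0.12,0,0],"spin": 0}]}}

```text
time: 18.65
tcp_pos: [0.5091, 0.2018, 0.0875]
tool_rot: [[-0.074, 0.997, -0.0], [0.997, 0.074, -0.009], [-0.009, -0.001, -1.0]]
force: [-0.0, 5.8, -5.5]
grip_width: 0.0346
```

Emit:
{"fn": "step_arm", "kwargs": {"series": [{"fingers": 1,"linear": [-0.12,0,0],"spin": 0}]}}

```text
time: 18.77
tcp_pos: [0.5091, 0.2018, 0.0877]
tool_rot: [[-0.076, 0.997, 0.0], [0.997, 0.076, -0.004], [-0.004, 0.0, -1.0]]
force: [0.4, 4.9, -5.2]
grip_width: 0.0345
```

Emit:
{"fn": "step_arm", "kwargs": {"series": [{"fingers": 1,"linear": [-0.25,0,0],"spin": 0}]}}

```text
time: 18.9
tcp_pos: [0.5091, 0.2017, 0.0879]
tool_rot: [[-0.079, 0.997, 0.002], [0.997, 0.079, 0.004], [0.004, 0.002, -1.0]]
force: [0.2, 13.7, -9.2]
grip_width: 0.0343
```

```bash
python3 go.py 0.509 0.199 0.0875 94.3 1; python3 -c "
from h import *
im,P=snap('scene','s8.png');u,v=proj(P,[.505,.2,.09])[0].astype(int)
cv2.imwrite('pics/s8c.png',cv2.resize(im[v-35:v+35,u-45:u+45],None,fx=8,fy=8,interpolation=2))"
```

```text
t 18.9 p [0.5091 0.2017 0.0879] yaw 94.53 tilt [0.002  0.0044] F [ 0.15 13.71 -9.15] w 0.0343
q [  5.8  31.6 -41.8 111.5  28.2  47.2 -46.8]
[-0.13, -0.02, 0.02] 0.03
```

View pics/s8c.png

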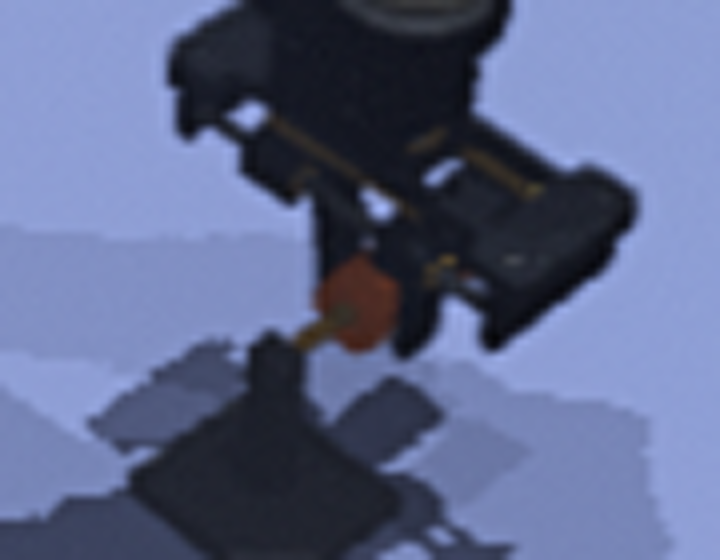

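Emit:
{"fn": "step_arm", "kwargs": {"series": [{"fingers": 1,"linear": [0.4,0,0],"spin": 0},{"fingers": 1,"linear": [0.8,0,0],"spin": 0},{"fingers": 1,"linear": [1,0,0],"spin": 0},{"fingers": 1,"linear": [1,0,0],"spin": 0},{"fingers": 1,"linear": [1,0,0],"spin": 0}]}}

```text
time: 19.58
tcp_pos: [0.5026, 0.2874, 0.0881]
tool_rot: [[-0.077, 0.997, 0.002], [0.997, 0.077, 0.001], [0.0, 0.002, -1.0]]
force: [0.7, -0.4, -1.4]
grip_width: 0.0343
```

```bash
python3 go.py 0.47 0.315 0.10 94.3 3
```

```text
t 19.57 p [0.5026 0.2874 0.0881] yaw 94.42 tilt [0.002  0.0006] F [ 0.71 -0.43 -1.41] w 0.0343
q [ -3.7  34.  -41.1 107.3  28.9  49.5 -54.8]
[0.99, -1.0, -0.39] 0.01
[0.51, -0.52, -0.21] 0.0
[-0.0, 0.0, 0.0] 0.0
```

Drawn off. Now to open bench, then ease the grip so the heavy end can swing down.

Emit:
{"fn": "step_arm", "kwargs": {"series": [{"fingers": 1,"linear": [1,-0.8,-0.3],"spin": 0},{"fingers": 1,"linear": [0.6,-0.6,-0.2],"spin": 0},{"fingers": 1,"linear": [0,0,0],"spin": 0}], "grip_force": 10}}

```text
time: 19.95
tcp_pos: [0.4705, 0.3212, 0.0987]
tool_rot: [[-0.081, 0.997, 0.003], [0.997, 0.081, 0.0], [0.0, 0.003, -1.0]]
force: [-0.5, 0.1, -0.9]
grip_width: 0.0345
```

Emit:
{"fn": "step_arm", "kwargs": {"series": [{"fingers": 1,"linear": [0,0,0],"spin": 0},{"fingers": 1,"linear": [0,0,0],"spin": 0}], "grip_force": 5}}

```text
time: 20.2
tcp_pos: [0.4717, 0.3194, 0.0983]
tool_rot: [[-0.078, 0.997, 0.003], [0.997, 0.078, -0.001], [-0.002, 0.003, -1.0]]
force: [0.2, -0.6, -1.1]
grip_width: 0.0349
```

```bash
python3 look.py w9.png adapter_mid bore_mouth
```

```text
t 20.2 p [0.4717 0.3194 0.0983] yaw 94.5 tilt [ 0.0032 -0.0014] F [ 0.21 -0.63 -1.06] w 0.0349
q [ -7.2  32.5 -41.9 108.2  28.2  49.9 -58.8]
adapter_mid 0.78 [0.4682 0.3409 0.1038] [249. 224.]
bore_mouth 0.73 [0.4767 0.2995 0.1024] [257. 287.]
```

View pics/w9.png

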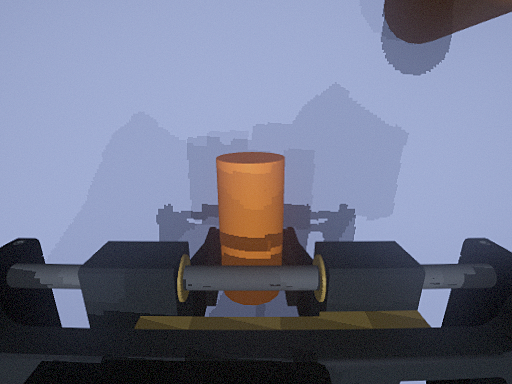

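Emit:
{"fn": "step_arm", "kwargs": {"series": [{"fingers": 1,"linear": [0,0,0],"spin": 0},{"fingers": 1,"linear": [0,0,0],"spin": 0},{"fingers": 1,"linear": [0,0,0],"spin": 0}], "grip_force": 3}}

```text
time: 20.72
tcp_pos: [0.4721, 0.3188, 0.0981]
tool_rot: [[-0.077, 0.997, 0.003], [0.997, 0.077, -0.001], [-0.002, 0.003, -1.0]]
force: [0.3, 1.2, -1.5]
grip_width: 0.0345
```

```bash
python3 look.py w10.png adapter_mid bore_mouth; python3 -c "
import cv2
a=cv2.imread('pics/w10.png');cv2.imwrite('pics/w10c.png',a[100:320,150:350])"
```

```text
t 20.73 p [0.4721 0.3188 0.0981] yaw 94.43 tilt [ 0.0028 -0.0014] F [ 0.26  1.24 -1.47] w 0.0345
q [ -7.2  32.6 -41.8 108.2  28.2  49.9 -58.8]
adapter_mid 0.64 [0.4664 0.3406 0.1001] [245. 221.]
bore_mouth 0.62 [0.4746 0.3    0.1043] [254. 287.]
```

View pics/w10c.png

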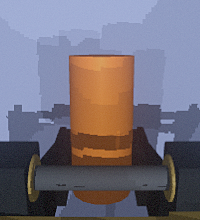

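```bash
python3 go.py 0.60 0.24 0.15 184.3 11
```

```text
t 20.88 p [0.472  0.3189 0.0981] yaw 94.44 tilt [ 0.0028 -0.0014] F [ 0.11 -0.05 -0.97] w 0.0341
q [ -7.2  32.6 -41.8 108.2  28.2  49.9 -58.8]
[-0.73, 1.0, -0.42] -1.0
[-0.99, 1.0, -0.48] -1.0
[-1.0, 0.75, -0.43] -1.0
[-1.0, 0.54, -0.39] -1.0
[-1.0, 0.35, -0.36] -1.0
[-1.0, 0.19, -0.35] -1.0
[-0.41, 0.02, -0.14] -1.0
[-0.0, 0.0, -0.0] -1.0
[-0.0, 0.0, -0.0] -1.0
[-0.0, 0.0, -0.0] -1.0
[-0.0, -0.0, -0.0] -0.46
```

Emit:
{"fn": "step_arm", "kwargs": {"series": [{"fingers": 1,"linear": [0,0.3,-0.7],"spin": -0.5},{"fingers": 1,"linear": [-0.3,1,-0.7],"spin": -1},{"fingers": 1,"linear": [-0.5,1,-0.6],"spin": -1},{"fingers": 1,"linear": [-0.8,0.9,-0.4],"spin": -1},{"fingers": 1,"linear": [-1,0.6,-0.2],"spin": -1}], "grip_force": 25}}

```text
time: 21.5
tcp_pos: [0.5653, 0.2989, 0.1522]
tool_rot: [[-0.703, 0.711, 0.002], [0.711, 0.703, -0.002], [-0.003, 0.0, -1.0]]
force: [0.1, 1.4, -0.1]
grip_width: 0.0342
```

```bash
python3 go.py 0.605 0.208 0.12 184.3 8
```

```text
t 21.5 p [0.5653 0.2989 0.1522] yaw 134.69 tilt [ 0.0022 -0.0021] F [ 0.08  1.43 -0.13] w 0.0342
q [  3.   38.  -51.8  95.8  33.1  62.7 -14. ]
[-1.0, -0.39, 0.35] -1.0
[-1.0, -0.57, 0.38] -1.0
[-1.0, -0.79, 0.41] -1.0
[-0.94, -1.0, 0.45] -1.0
[-0.05, -0.07, 0.03] -1.0
[0.0, 0.0, -0.0] -0.77
[0.0, 0.0, -0.0] -0.0
[0.0, 0.0, -0.0] -0.0
```

Emit:
{"fn": "step_arm", "kwargs": {"series": [{"fingers": 1,"linear": [-1,-0.4,0],"spin": -1},{"fingers": 1,"linear": [-1,-0.6,0],"spin": -1},{"fingers": 1,"linear": [-1,-0.8,0],"spin": -1},{"fingers": 1,"linear": [-0.9,-1,0.5],"spin": -1},{"fingers": 1,"linear": [0,0,1],"spin": -1}]}}

```text
time: 22.12
tcp_pos: [0.6086, 0.2055, 0.1231]
tool_rot: [[-1.0, 0.02, 0.007], [0.02, 1.0, -0.001], [-0.007, -0.001, -1.0]]
force: [-0.4, -0.1, -1.5]
grip_width: 0.0343
```

```bash
python3 go.py 0.605 0.207 0.0575 184.3 8
```

```text
t 22.12 p [0.6086 0.2055 0.1231] yaw 178.87 tilt [ 0.0067 -0.0008] F [-0.41 -0.09 -1.48] w 0.0343
q [ 16.3  44.4 -60.2  96.7  42.6  64.4  32.5]
[0.06, 0.02, 1.0] -0.63
[0.06, 0.03, 1.0] -0.0
[0.06, 0.03, 1.0] -0.0
[0.02, 0.01, 0.28] -0.0
[-0.0, -0.0, -0.0] -0.0
[-0.0, -0.0, -0.0] -0.0
[-0.0, -0.0, -0.0] -0.0
[-0.0, -0.0, -0.0] -0.0
```

Emit:
{"fn": "step_arm", "kwargs": {"series": [{"fingers": 1,"linear": [0.06,0.02,1],"spin": -0.6},{"fingers": 1,"linear": [0.06,0.02,1],"spin": 0},{"fingers": 1,"linear": [0.06,0.02,1],"spin": 0},{"fingers": 1,"linear": [0.05,0,0.25],"spin": 0}]}}

```text
time: 22.62
tcp_pos: [0.6041, 0.2051, 0.0535]
tool_rot: [[-0.998, -0.069, 0.005], [-0.069, 0.998, -0.001], [-0.005, -0.002, -1.0]]
force: [-0.5, 0.1, -0.6]
grip_width: 0.0344
```

```bash
python3 look.py w11.png pin_tip adapter_mid;python3 go.py 0.5535 0.2035 0.0575 184.3 4
```

```text
t 22.62 p [0.6041 0.2051 0.0535] yaw -176.07 tilt [ 0.0047 -0.0014] F [-0.48  0.13 -0.6 ] w 0.0344
q [ 14.9  48.9 -57.6  99.7  48.   59.3  33.5]
pin_tip 0.58 [0.504  0.2233 0.0894] [316.  63.]
adapter_mid 0.87 [0.5847 0.2062 0.0537] [254. 224.]
t 22.77 p [0.605  0.2059 0.0555] yaw -176.04 tilt [0.0071 0.    ] F [ 0.89  0.09 -1.8 ] w 0.0343
q [ 14.9  48.8 -57.7  99.6  48.   59.4  33.6]
[1.0, 0.02, -0.05] -1.0
[1.0, 0.18, -0.05] -1.0
[0.53, 0.18, -0.02] -1.0
[0.0, -0.0, -0.0] -1.0
```

View pics/w11.png

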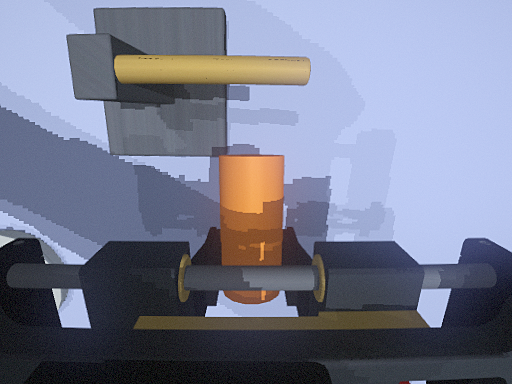

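Emit:
{"fn": "step_arm", "kwargs": {"series": [{"fingers": 1,"linear": [1,0,0],"spin": 0},{"fingers": 1,"linear": [1,0.1,0],"spin": 0},{"fingers": 1,"linear": [0.5,0.1,0],"spin": 0},{"fingers": 1,"linear": [0,0,0],"spin": 0}], "grip_force": 6}}

```text
time: 23.28
tcp_pos: [0.5563, 0.2086, 0.0589]
tool_rot: [[-0.998, -0.068, 0.015], [-0.068, 0.998, 0.003], [-0.015, 0.002, -1.0]]
force: [0.4, -0.4, -1.9]
grip_width: 0.0351
```

```bash
python3 go.py 0.5535 0.2035 0.0575 184.3 1
```

```text
t 23.27 p [0.5563 0.2086 0.0589] yaw -176.1 tilt [0.0145 0.0029] F [ 0.4  -0.43 -1.88] w 0.0351
q [ 15.7  45.6 -58.9 106.1  47.9  56.2  29.4]
[0.16, -0.24, 0.07] -1.0
```

Emit:
{"fn": "step_arm", "kwargs": {"series": [{"fingers": 1,"linear": [0.1,-0.25,-0.4],"spin": 0},{"fingers": 1,"linear": [0,0,-0.5],"spin": 0},{"fingers": 1,"linear": [0,0,-0.5],"spin": 0}]}}

```text
time: 23.65
tcp_pos: [0.5562, 0.2024, 0.0886]
tool_rot: [[-0.998, -0.066, 0.016], [-0.066, 0.998, 0.003], [-0.016, 0.002, -1.0]]
force: [0.1, 1.4, -1.1]
grip_width: 0.0347
```

```bash
python3 look.py w12.png adapter_mid
```

```text
t 23.65 p [0.5562 0.2024 0.0886] yaw -176.22 tilt [0.016  0.0031] F [ 0.06  1.38 -1.13] w 0.0347
q [ 17.7  43.5 -60.9 105.5  45.5  58.3  31.4]
adapter_mid 0.9 [0.5376 0.2032 0.0826] [253. 221.]
```

View pics/w12.png

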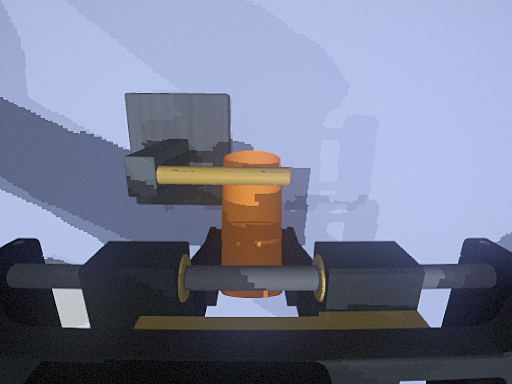

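Emit:
{"fn": "step_arm", "kwargs": {"series": [{"fingers": 1,"linear": [0,0,-0.5],"spin": 0},{"fingers": 1,"linear": [0,0,-0.5],"spin": 0},{"fingers": 1,"linear": [0,0,-0.45],"spin": 0}]}}

```text
time: 24.12
tcp_pos: [0.5557, 0.2028, 0.1194]
tool_rot: [[-0.998, -0.066, 0.017], [-0.066, 0.998, 0.004], [-0.017, 0.003, -1.0]]
force: [0.4, 0.4, -1.9]
grip_width: 0.0348
```

```bash
python3 look.py w13.png adapter_mid
```

```text
t 24.12 p [0.5557 0.2028 0.1194] yaw -176.19 tilt [0.0165 0.0036] F [ 0.38  0.36 -1.94] w 0.0348
q [ 18.9  41.6 -63.  104.3  43.1  60.8  33.2]
adapter_mid 0.84 [0.5419 0.2068 0.1064] [258. 224.]
```

View pics/w13.png

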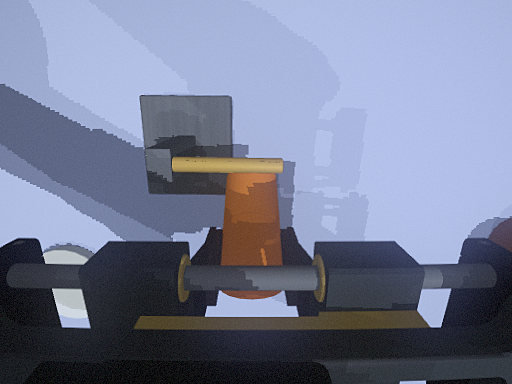

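Emit:
{"fn": "step_arm", "kwargs": {"series": [{"fingers": 1,"linear": [0.4,0,-0.1],"spin": 0},{"fingers": 1,"linear": [0.4,0,-0.1],"spin": 0},{"fingers": 1,"linear": [0.3,0,0],"spin": 0}]}}

```text
time: 24.6
tcp_pos: [0.5352, 0.2021, 0.125]
tool_rot: [[-0.998, -0.066, 0.023], [-0.065, 0.998, 0.006], [-0.024, 0.005, -1.0]]
force: [2.8, 0.2, 0.1]
grip_width: 0.0346
```

```bash
python3 look.py w14.png adapter_mid bore_mouth; python3 -c "
from h import *
im,P=snap('scene','s14.png');u,v=proj(P,[.52,.2,.1])[0].astype(int)
cv2.imwrite('pics/s14c.png',cv2.resize(im[v-45:v+45,u-50:u+50],None,fx=6,fy=6,interpolation=2))"
```

```text
t 24.6 p [0.5352 0.2021 0.125 ] yaw -176.24 tilt [0.0233 0.0061] F [2.84 0.17 0.05] w 0.0346
q [ 20.   39.7 -64.1 107.   42.5  59.6  32. ]
adapter_mid 0.82 [0.5301 0.2056 0.1086] [255. 234.]
bore_mouth 0.78 [0.5374 0.2028 0.1487] [251. 280.]
```

View pics/w14.png

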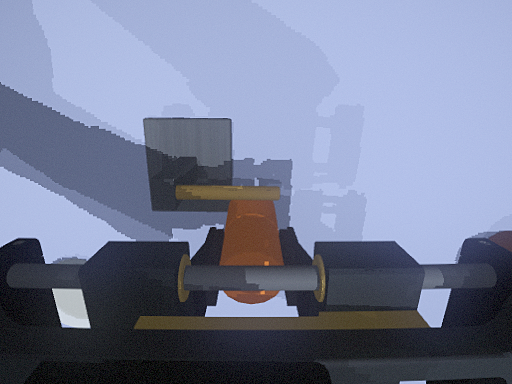

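View pics/s14c.png

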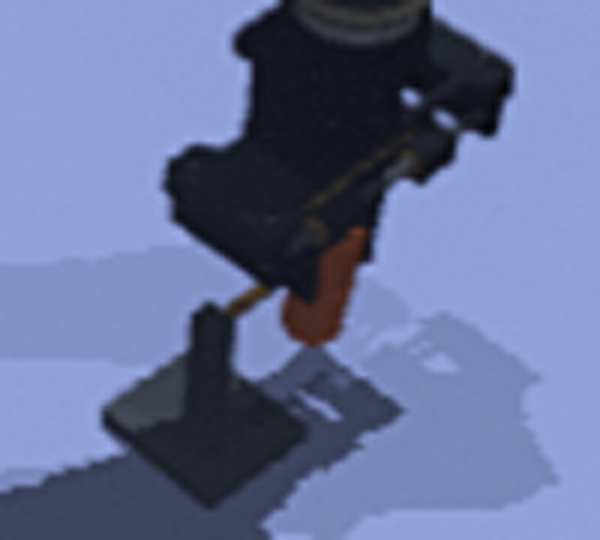

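Emit:
{"fn": "step_arm", "kwargs": {"series": [{"fingers": 1,"linear": [0.2,0,0],"spin": 0},{"fingers": 1,"linear": [0.1,0,0],"spin": 0}]}}

```text
time: 25.05
tcp_pos: [0.5297, 0.2016, 0.1245]
tool_rot: [[-0.998, -0.065, 0.023], [-0.065, 0.998, 0.006], [-0.023, 0.005, -1.0]]
force: [2.7, 0.8, 1.2]
grip_width: 0.0347
```

```bash
python3 go.py 0.5315 0.2021 0.125 184 1
```

```text
t 25.05 p [0.5297 0.2016 0.1245] yaw -176.28 tilt [0.0228 0.0062] F [2.74 0.79 1.24] w 0.0347
q [ 20.2  39.4 -64.3 107.7  42.4  59.3  31.7]
[-0.09, 0.02, -0.02] -1.0
```

Emit:
{"fn": "step_arm", "kwargs": {"series": [{"fingers": 1,"linear": [-0.5,0,0],"spin": 0},{"fingers": 1,"linear": [-1,0.4,0],"spin": 0},{"fingers": 1,"linear": [-1,0.5,0.5],"spin": 0},{"fingers": 1,"linear": [-0.7,0.5,1],"spin": 0},{"fingers": 1,"linear": [0,0,0.6],"spin": 0}], "grip_force": 12}}

```text
time: 25.68
tcp_pos: [0.5911, 0.2332, 0.0799]
tool_rot: [[-0.998, -0.064, 0.012], [-0.064, 0.998, 0.002], [-0.012, 0.001, -1.0]]
force: [-0.8, -0.5, -0.7]
grip_width: 0.0343
```

```bash
python3 look.py w15.png adapter_mid bore_mouth; python3 -c "
from h import *
im,P=snap('scene','s15.png');u,v=proj(P,[.59,.23,.1])[0].astype(int)
cv2.imwrite('pics/s15c.png',cv2.resize(im[v-50:v+50,u-50:u+50],None,fx=6,fy=6,interpolation=2))
c=np.array(robot.sense()['tcp_pos']);print(proj(P,[c,c-[0,0,.05]]),u-50,v-50)"
```

```text
t 25.68 p [0.5911 0.2332 0.0799] yaw -176.33 tilt [0.012  0.0019] F [-0.82 -0.5  -0.68] w 0.0343
q [ 13.2  46.9 -59.   99.6  46.3  60.6  31.4]
adapter_mid 0.73 [0.5884 0.2392 0.0641] [259. 238.]
bore_mouth 0.62 [0.59   0.2351 0.1037] [253. 275.]
[[319.40273672 162.75311699]
 [317.36083568 172.78410942]] 269 109
```

View pics/w15.png

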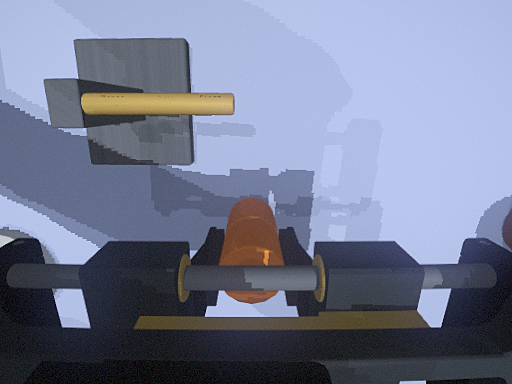

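View pics/s15c.png

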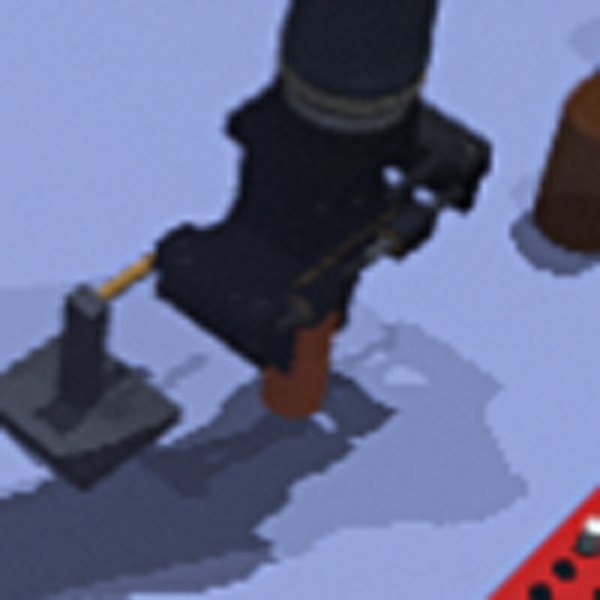

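Emit:
{"fn": "step_arm", "kwargs": {"series": [{"fingers": 1,"linear": [0,0,0.6],"spin": 0},{"fingers": 1,"linear": [0,0,0.3],"spin": 0}], "grip_force": 5}}

```text
time: 26.12
tcp_pos: [0.5911, 0.2321, 0.0641]
tool_rot: [[-0.998, -0.064, 0.016], [-0.064, 0.998, 0.002], [-0.016, 0.001, -1.0]]
force: [0.1, -0.1, -1.3]
grip_width: 0.0347
```

Emit:
{"fn": "step_arm", "kwargs": {"series": [{"fingers": 1,"linear": [0,0,0.2],"spin": 0}]}}

```text
time: 26.25
tcp_pos: [0.5911, 0.232, 0.0599]
tool_rot: [[-0.998, -0.064, 0.016], [-0.064, 0.998, 0.002], [-0.016, 0.001, -1.0]]
force: [-0.2, 0.2, -0.1]
grip_width: 0.0347
```

Emit:
{"fn": "step_arm", "kwargs": {"series": [{"fingers": 1,"linear": [0,0,0.15],"spin": 0}]}}

```text
time: 26.38
tcp_pos: [0.5914, 0.2319, 0.0568]
tool_rot: [[-0.998, -0.064, 0.016], [-0.064, 0.998, 0.001], [-0.016, 0.0, -1.0]]
force: [1.1, -0.5, 6.5]
grip_width: 0.035
```

Emit:
{"fn": "step_arm", "kwargs": {"series": [{"fingers": 1,"linear": [0,0,0.15],"spin": 0}]}}

```text
time: 26.5
tcp_pos: [0.5922, 0.2319, 0.0551]
tool_rot: [[-0.998, -0.063, 0.018], [-0.063, 0.998, 0.001], [-0.018, -0.0, -1.0]]
force: [0.3, -1.9, 7.8]
grip_width: 0.0345
```

Emit:
{"fn": "step_arm", "kwargs": {"series": [{"fingers": 0.55,"linear": [0,0,-0.05],"spin": 0},{"fingers": 0.5,"linear": [0,0,0],"spin": 0},{"fingers": 0.5,"linear": [0,0,0],"spin": 0}]}}

```text
time: 26.88
tcp_pos: [0.5925, 0.2324, 0.0566]
tool_rot: [[-0.998, -0.063, 0.019], [-0.063, 0.998, 0.002], [-0.019, 0.001, -1.0]]
force: [0.5, 0.2, -0.3]
grip_width: 0.0426
```

```bash
python3 look.py w16.png adapter_mid bore_mouth; python3 -c "
from h import *
im,P=snap('scene','s16.png');u,v=proj(P,[.59,.23,.05])[0].astype(int)
cv2.imwrite('pics/s16c.png',cv2.resize(im[v-50:v+50,u-50:u+50],None,fx=6,fy=6,interpolation=2))"
```

```text
t 26.88 p [0.5925 0.2324 0.0566] yaw -176.37 tilt [0.0188 0.0018] F [ 0.54  0.16 -0.32] w 0.0426
q [ 12.4  48.2 -57.6 100.4  48.3  58.5  30.1]
adapter_mid 0.87 [0.5896 0.2351 0.0431] [254. 239.]
bore_mouth 0.72 [0.5903 0.2341 0.082 ] [253. 275.]
```

View pics/w16.png

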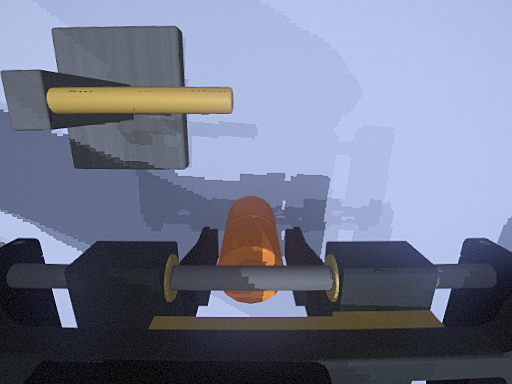

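View pics/s16c.png

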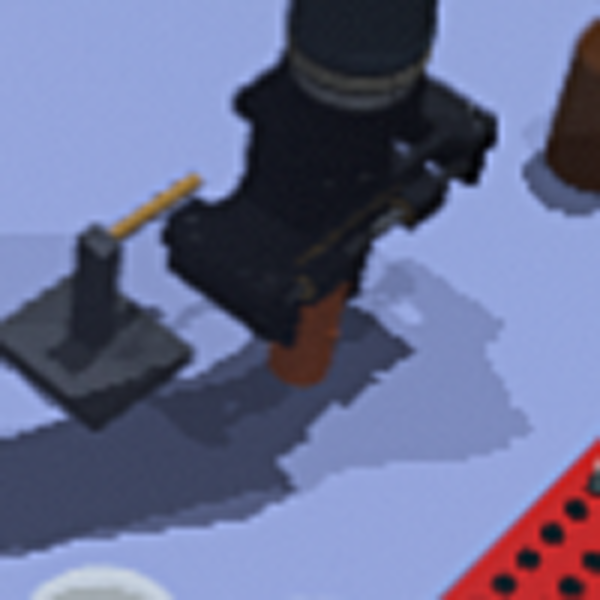

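Emit:
{"fn": "step_arm", "kwargs": {"series": [{"fingers": 1,"linear": [0,0,0],"spin": 0},{"fingers": 1,"linear": [0,0,0],"spin": 0},{"fingers": 1,"linear": [0,0,0],"spin": 0},{"fingers": 1,"linear": [0,0,-0.3],"spin": 0},{"fingers": 1,"linear": [0,0,-0.8],"spin": 0}], "grip_force": 35}}

```text
time: 27.7
tcp_pos: [0.5911, 0.2316, 0.0781]
tool_rot: [[-0.998, -0.063, 0.016], [-0.063, 0.998, 0.0], [-0.016, -0.001, -1.0]]
force: [0.1, 0.0, -0.3]
grip_width: 0.0345
```

Emit:
{"fn": "step_arm", "kwargs": {"series": [{"fingers": 1,"linear": [0,0,-1],"spin": 0},{"fingers": 1,"linear": [0,0,-1],"spin": 0},{"fingers": 1,"linear": [0,0,-1],"spin": 0},{"fingers": 1,"linear": [0,0,-1],"spin": 0},{"fingers": 1,"linear": [0,0,-1],"spin": 0}]}}

```text
time: 28.32
tcp_pos: [0.5897, 0.2322, 0.1872]
tool_rot: [[-0.998, -0.064, 0.019], [-0.064, 0.998, 0.002], [-0.019, 0.0, -1.0]]
force: [0.2, -0.2, -0.3]
grip_width: 0.0344
```

Emit:
{"fn": "step_arm", "kwargs": {"series": [{"fingers": 1,"linear": [0,0,-1],"spin": 0},{"fingers": 1,"linear": [0,0,-1],"spin": 0},{"fingers": 1,"linear": [0,0,-1],"spin": 0},{"fingers": 1,"linear": [0,0,-1],"spin": 0},{"fingers": 1,"linear": [0,0,-1],"spin": 0}]}}

```text
time: 28.95
tcp_pos: [0.5874, 0.2319, 0.2943]
tool_rot: [[-0.998, -0.064, 0.019], [-0.064, 0.998, 0.002], [-0.019, 0.0, -1.0]]
force: [-0.3, -0.1, -1.0]
grip_width: 0.0348
```

Emit:
{"fn": "step_arm", "kwargs": {"series": [{"fingers": 1,"linear": [0,0,-1],"spin": 0},{"fingers": 1,"linear": [0,0,-1],"spin": 0},{"fingers": 1,"linear": [0,0,-0.5],"spin": 0},{"fingers": 1,"linear": [0,0,0],"spin": 0},{"fingers": 1,"linear": [0,0,0],"spin": 0}]}}

```text
time: 29.58
tcp_pos: [0.5864, 0.2322, 0.3491]
tool_rot: [[-0.998, -0.064, 0.02], [-0.064, 0.998, 0.002], [-0.02, 0.001, -1.0]]
force: [-0.1, 0.2, -1.2]
grip_width: 0.0345
```

```bash
python3 look.py w17.png adapter_mid bore_mouth; python3 -c "
from h import *
im,P=snap('scene','s17.png')
for t in('adapter_mid','bore_mouth'):
    for d in robot.mark_of(t,'scene')[:4]: print(t,d['confidence'],w(P,d['centre']).round(3))
u,v=proj(P,[.59,.23,.25])[0].astype(int);print(u,v,proj(P,[[.59,.233,.3],[.59,.233,.22]]))
cv2.imwrite('pics/s17c.png',cv2.resize(im[max(v-50,0):v+50,u-50:u+50],None,fx=6,fy=6,interpolation=2))
snap('top','t17.png');s=robot.sense();print(np.abs(s['qd']).max(),s['time'])"
```

```text
t 29.57 p [0.5864 0.2322 0.3491] yaw -176.31 tilt [0.0203 0.0023] F [-0.14  0.18 -1.2 ] w 0.0345
q [ 18.6  33.2 -70.1  83.7  32.   83.8  42.4]
adapter_mid 0.8 [0.5867 0.2355 0.3341] [255. 243.]
bore_mouth 0.88 [0.5878 0.2343 0.3743] [253. 281.]
bore_mouth 0.31 [0.6666 0.0084 0.0008] [128. 190.]
adapter_mid 0.68 [0.587 0.231 0.334]
adapter_mid 0.6 [ 0.644 -0.284  0.023]
adapter_mid 0.52 [0.771 0.048 0.001]
adapter_mid 0.46 [ 0.364 -0.178  0.013]
bore_mouth 0.61 [ 0.651 -0.234  0.024]
bore_mouth 0.48 [0.583 0.233 0.376]
bore_mouth 0.44 [ 0.33  -0.189  0.014]
326 124 [[329.85095079 110.33555711]
 [325.67237448 131.23627009]]
0.1853498448446373 29.925
```

View pics/w17.png

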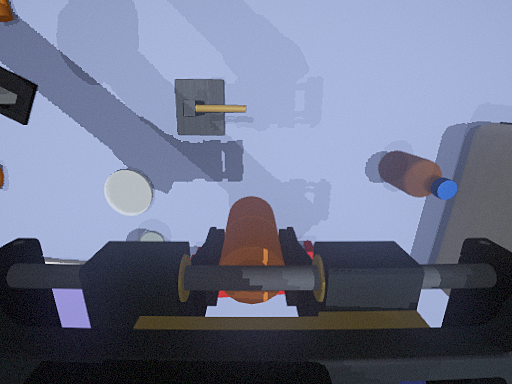

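View pics/s17c.png

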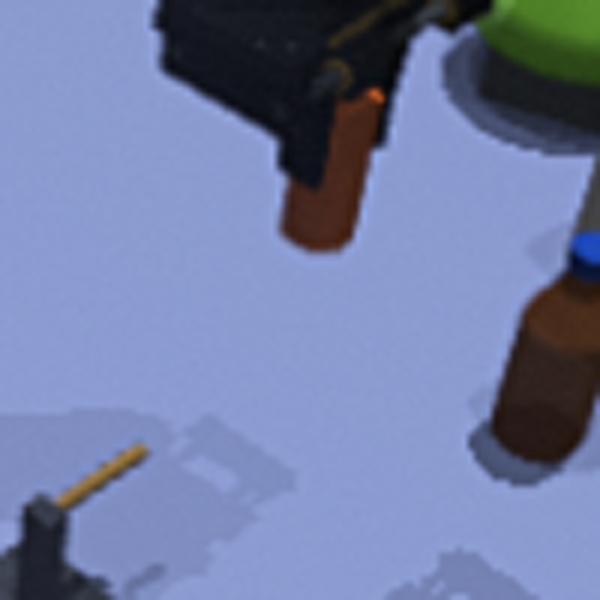

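View pics/t17.png

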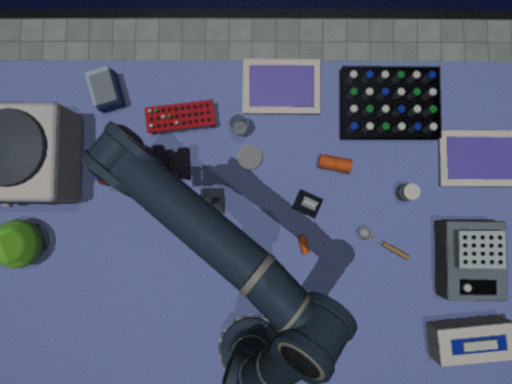

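```bash
python3 -c "
from h import *
print(robot.finish_job())"
```

```text
the job is handed in; nothing more can be done
None
```

The adapter is handed in, held still in the gripper with its hole facing up and its lower end about 29 cm above the bench, at 29.9 s of the 48 s allowed.

- **Pick-up:** I took the middle-sized adapter from the rest. Its hole faced left, so I laid it on clear bench and regrasped it turned half round.
- **Gauge pin:** I slid it over the brass pin until the wrist force rose to 13.7 N. It stopped at 40 mm depth, within about 1 mm of where the bottom of the hole should be. I then drew it straight off.
- **Turning it up:** The moves cannot tilt the tool, and easing the grip to 3 N did not let the solid end swing down. I swung it down against the gauge pin with a light grip, stood the adapter on the bench to true it, gripped it at 35 N and lifted.
- **Last checks:** The wrist view puts the mouth 40 mm straight above the middle, about 2° off vertical. The right edge of the adapter in the scene picture agrees. The scene network's rougher estimate leans a few millimetres more, which is within its error.
- **State of the scene:** No contact forces showed beyond the adapter's own weight, the arm was at rest, and nothing in the last pictures looked moved. The arm hid the spot by the bottle in the top view, but the wrist view shows it standing.

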